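# Refit the filter cover of the shoe bench's dust extractor

### The job

The filter in the bench dust extractor has just been changed and its black vent cover lies loose on the bench. Pick the cover up by its orange rib, hook its orange front lip into the slot under the extractor's yellow bar while the rear is still raised, then swing the rear down until the red spring catch snaps over it and the cover lies flat in the bay. Leave the bottle, the tin and the brush standing where they are.

Things in the scene. Friction and masses are not known exactly. Their poses are not given: they have to be found in the camera images.
- extractor: Grey low box fixed to the bench, 235 (x) x 170 (y) x 72 mm, x from -115 to +120, with an open filter bay in its top. Origin under the bay's centre at bench level; +x runs from the slot end (yellow bar, nearest the robot) to the red catch, z up. Bay: 116 wide between side walls (inner faces y = +-58, tops z = 66), rear wall face x = +78, filter top z = 53.
- slot (a point): Mouth of the slot: lower rear edge of the yellow bar, mid-width; at x = -76, z = 65.5 mm in the extractor's frame, same axes. The bar spans x = -115 to -76, z = 65.5 to 72. The slot is the hollow below it: 20 high (z 45 to 65.5), 16 deep (end wall at x = -92), 116 wide. The lip goes in towards -x, sloping down.
- seat (a point): Centre of the bay, 60 mm above the bench, extractor's axes: where the centre of the cover's underside finally lies. Two ledges along the side walls, tops at this height, 14 wide, from x = -40 to +78, carry the cover's side rails; nothing bears the cover further forward.
- catch (a joint): Red spring catch behind the bay, 42 mm wide: slide in m, 0 = at rest (forward), 0.009 = pushed fully back (+x). A 60 degree ramp, top about 87 mm above the bench, stands over its nose; the cover's rear edge pressed down on it drives it back about 5 mm, then it snaps over the edge. Spring 1 to 3 N; pressing the rear of the cover past it takes some 5 to 12 N.
- catch_nose (a point): Tip of the catch's nose, lower edge, mid-width: at rest x = +71, z = 69.5 mm in the extractor's frame, same axes; moves with the catch. The nose's underside is flat.
- cover_grip (a point): Centre of the orange rib of the loose cover: grasp here. Cover's axes: -x to its lip, +x to its rear, z up. The cover is a black slotted plate 150 (x) x 110 (y) x 8 mm, 0.2 kg, flat and right way up on the bench at the start. The rib is over the plate's centre, 64 long (x), 16 thick (y), 28 high; this point is 22 mm above the plate's underside, 14 above its top.
- cover_lip (a point): Tip of the cover's orange front lip, mid-width. The lip is a flat tab 70 wide (y) and 4 thick, flush with the cover's underside, that stands 14 mm out of the plate's front edge; this point lies 89 mm in front of (-x) and 20 mm below cover_grip. Axes as the cover's.
- cover_rear (a point): Top of the cover's rear edge, mid-width: 75 mm behind (+x) and 14 mm below cover_grip, cover's axes. The rear rail, a solid strip 34 mm wide along this edge, may be pressed upon.
- bottle_mid (a point): Amber bottle with white cap, 72 mm diameter, 150 high, loose, half-way up; z along its axis. To be left alone.
- tin_mid (a point): Flat round polish tin, 83 mm diameter, 27 high, loose, half-way up. To be left alone.
- brush_mid (a point): Shoe brush, wooden back over dark bristles, 58 x 160 (along its y) x 44 mm high, loose, half-way up. To be left alone.
There are look-alikes about, which are no part of the job. Leave any purple look-alike of the part that bears cover_grip alone.

How it is judged:
On the way:
1. the cover's lip is hooked at least 5 mm under the yellow bar while its rear is still raised (x of cover_lip in the frame of extractor below -0.081 m and z of cover_lip in the frame of extractor between 0.045 and 0.066 m and y of cover_lip in the frame of extractor between -0.02 and 0.02 m and angle between cover_rear's own z axis and vertical between 0.05 and 0.9 rad and z of cover_rear in the frame of extractor above 0.0715 m), for 0.1 s.
At the end, for the whole second after the job is handed in: Cover flat in the bay (tilt under 0.04 rad, within 0.08 rad of square, centre within 8 mm of the seat), lip 5 mm or more under the yellow bar, rear edge under the nose (top 65 to 70.5 mm above the bench), catch within 2 mm of rest, cover still (x of cover_lip in the frame of extractor below -0.081 m and z of cover_lip in the frame of extractor between 0.057 and 0.066 m and z of cover_rear in the frame of extractor between 0.065 and 0.0705 m and angle between cover_rear's own z axis and vertical below 0.04 rad and horizontal distance between cover_grip and seat below 0.008 m and angle between the x axis of cover_rear and the x axis of extractor, either way round below 0.08 rad and value of joint catch below 0.002 m and linear speed of cover below 0.02 m/s); the robot touches nothing.
It fails at once if the bottle, the tin or the brush is moved more than 30 mm or tipped over (distance of any of bottle_mid, tin_mid, brush_mid from where it was at the start of the episode above 0.03 m or angle between any of bottle_mid, tin_mid, brush_mid's own z axis and vertical above 0.5 rad).
It also fails if it takes over 51 s, if anything falls off the work surface, if the arm or the gripper's body presses on something with over 40 N, if the wrist force passes 120 N, or if a joint passes its speed limit or range.

### The arm

A 6-joint arm with a two-finger parallel gripper is mounted at the origin on the work surface. World frame = base frame: x ahead of the robot, y to its left, z up, the work surface at z = 0. Lengths are in m, angles in rad, forces in N, time in s.
With the tool pointing down it reaches from about 0.3 to 0.775 m from the base axis. Payload 14.6 kg.
Tool frame: the origin (TCP) lies on the centre line of the jaws, within the pads' length; the fingertips stand 19 mm ahead of it and the grasp point (between the pads) is the TCP; z points along the fingers, x is the direction in which the jaws open and shut, and the axes are right-handed (so a half turn about z gives the same grasp; the last joint's range is limited). The gripper opens to 94 mm and grips with 3 to 60 N. Pads are 16 mm wide; open, the fingers measure 119 mm over their backs; the gripper's body (75 mm by 177 mm) begins 78 mm behind the grasp point.
Start: joints at [-1.34, 0.3, 1.521, -0, 1.321, -0.067], TCP at [0.161, -0.526, 0.224] pointing down, gripper open.
Joint ranges: [-3.03, 3.03], [-0.79, 2.21], [0.23, 2.52], [-1.04, 4.18], [0, 3.07], [-2.55, 2.55]. Speed limits (rad/s): [2.22, 2.22, 2.57, 3.14, 3.14, 3.14].

### API

Orientations are given as [roll, pitch, yaw] about the fixed x, y, z axes, in that order (R = Rz(yaw) Ry(pitch) Rx(roll)).
In Python, from station import ctrl, imaging gives the robot as it stands.
- The arm moves only by the shell command python3 -m handwheel 'ROWS' [OPENING] [FORCE]. ROWS is JSON, a list that holds one entry, the list of rows, each a list of 4 numbers: the shift along the tool's x, y, z in m, then the turn about the tool's z in rad. A call has 1 to 10 rows; each row shifts and turns the pose as measured when the row begins, along the tool's axes as they then stand; what a row does not reach is not made up. A row lasts 1/10 s, in which the tool goes at most 50 mm and 8.59 degrees, less where a joint would pass 70% of its speed; a pose out of reach is approached as far as the arm can. A call is refused whole if a number of a shift passes 0.05 or a number of a turn 0.15, either way. A call with a gripper value outside its range is refused whole. OPENING is the finger opening in m, from 0 to 0.094, set as the call begins (- or left out, the last holds). The fingers move at their own pace and stop on an object; FORCE is the grip in N (left out, the last holds). Time passes only in rows, so rows that do not move let the fingers close. It gives the time, the measured TCP pose, the force and the opening at its end, in the units of the state.
- ctrl.get_obs(): the state, without advancing time (a new reading comes with each control period).
- imaging.camera(name): name is "scene" or "top"; returns the picture (400x640x3 uint8, red, green, blue); there is no depth.
- imaging.camera_model(name): a dict with "camera_matrix" (3x3 intrinsics, pixels), "position" and "attitude" of the camera in the world. Camera axes: x right, y up, looking along -z (the intrinsics and any distortion apply to the point x, -y, -z); pixel columns grow to the right and rows downward; lengths in m; the calibration is good to about 2 mm. A picture is of the moment at which its call begins. camera_model takes no time and is no camera call.
- ctrl.hand_in(): hands the job in, once; it reports no verdict.
The state is a dict: "time_s": time; "qpos": joint angles; "joint_vel": joint speeds; "tau": joint torques, N m; "ee_pos": TCP position; "eef_rot": TCP orientation; "force": force on the tool from outside, world axes, zero at the start; "moment": the same for the moment, N m; "grip_width": finger opening in m.
Only numpy, scipy, OpenCV 4.12 (cv2) and the standard library are available. Lean on these libraries where they do the work, as an engineer would, in place of code of your own. Each camera call takes 0.05 s, during which the arm holds its last target. There are 200 camera calls.

## Working session

There is one attempt and no reset: what is moved stays moved. The work goes in short steps, Python scripts to look and compute and a shell command to move; the robot and the scene stay as the last step left them, time stands still between calls to the robot, and variables do not carry over. Pictures are saved under pics/ and viewed, about 8 in all and at most 12, crops included, and the job is handed in when it is done.

```bash
ls; mkdir -p pics; python3 - <<'E'
from station import ctrl, imaging
import cv2
for n in("scene","top"):
    im=imaging.camera(n); cv2.imwrite(f"pics/{n}0.png",im[:,:,::-1]); print(imaging.camera_model(n))
print(ctrl.get_obs())
E
```

```text
pics
{'camera_matrix': array([[401.82000912,   0.        , 310.66299996],
       [  0.        , 401.82000912, 196.79556587],
       [  0.        ,   0.        ,   1.        ]]), 'position': array([ 0.88518055, -0.54281056,  0.81529389]), 'attitude': array([0.71498169, 0.01034766, 0.51048363])}
{'camera_matrix': array([[497.52522064,   0.        , 311.29937573],
       [  0.        , 497.52522064, 201.48641802],
       [  0.        ,   0.        ,   1.        ]]), 'position': array([0.34944753, 0.00805357, 1.18582567]), 'attitude': array([ 0.21347987, -0.0040091 , -1.61235615])}
{'time_s': 0.1, 'qpos': array([-1.33957789e+00,  3.00397292e-01,  1.52150422e+00, -7.80021669e-06,
        1.32066117e+00, -6.66032103e-02]), 'joint_vel': array([-0.00018094, -0.00247089, -0.00179741,  0.00115918, -0.00088384,
        0.00047607]), 'tau': array([ 7.30574757e-04, -5.32645476e+01, -3.53283620e+01,  7.09515042e-02,
        2.35044683e-02, -4.26154634e-05]), 'ee_pos': array([ 0.16133869, -0.52559383,  0.22395931]), 'eef_rot': array([-3.14153563e+00,  9.68379816e-04, -1.27297271e+00]), 'force': array([-0.3064333 , -0.25795016,  0.10430917]), 'moment': array([-0.00442791, -0.04718134,  0.03276263]), 'grip_width': 0.09361468563348073}
```

View pics/scene0.png

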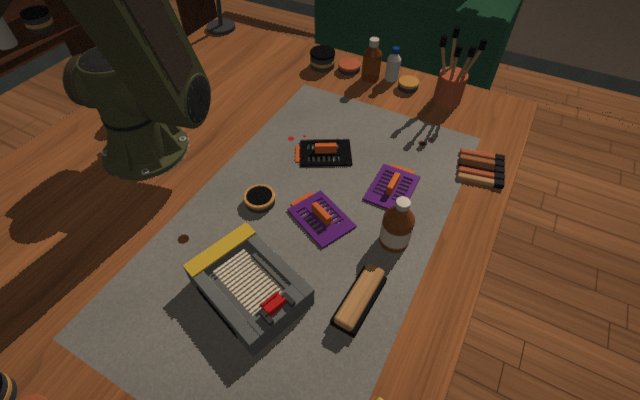

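View pics/top0.png

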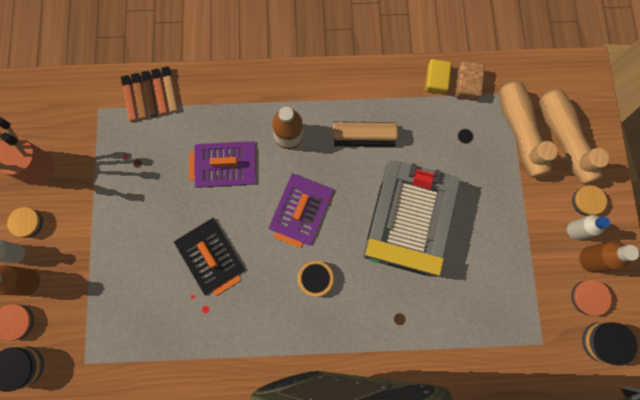

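Candidates for the cover: black plate at top (208,255) / scene (326,150); purple look-alikes at top (302,207) and (223,161) / scene (321,213) and (394,184). The black one matches the description. Next I measure it and check it in one close crop.

```bash
cat > h.py <<'E'
import numpy as np, cv2
from scipy.spatial.transform import Rotation as Ro
from station import ctrl, imaging
def cast(n,uv,z):
    m=imaging.camera_model(n); K=m["camera_matrix"]; uv=np.atleast_2d(uv).astype(float)
    d=np.c_[(uv[:,0]-K[0,2])/K[0,0],-(uv[:,1]-K[1,2])/K[1,1],-np.ones(len(uv))]
    d=d@Ro.from_euler('xyz',m["attitude"]).as_matrix().T; p=m["position"]
    return p+d*((z-p[2])/d[:,2:])
def proj(n,P):
    m=imaging.camera_model(n); K=m["camera_matrix"]
    c=(np.atleast_2d(P)-m["position"])@Ro.from_euler('xyz',m["attitude"]).as_matrix()
    return np.c_[K[0,2]+K[0,0]*c[:,0]/-c[:,2],K[1,2]+K[1,1]*c[:,1]/c[:,2]]
def blobs(im,lo,hi,roi,amin=20):
    x0,y0,x1,y1=roi; h=cv2.cvtColor(im,cv2.COLOR_RGB2HSV); m=cv2.inRange(h,np.array(lo),np.array(hi))
    k=np.zeros_like(m);k[y0:y1,x0:x1]=m[y0:y1,x0:x1]
    c,_=cv2.findContours(k,cv2.RETR_EXTERNAL,cv2.CHAIN_APPROX_NONE)
    return sorted([q for q in c if cv2.contourArea(q)>amin],key=cv2.contourArea,reverse=True)
def rect(n,c,z):
    """min-area rectangle of a contour cast onto plane z: centre, (long,short), long-axis angle"""
    P=cast(n,c[:,0],z)[:,:2]*1000
    (cx,cy),(w,h),a=cv2.minAreaRect(P.astype(np.float32))
    if w<h: w,h,a=h,w,a+90
    return np.round([cx,cy,w,h,a],1)
ORG=((4,150,120),(14,255,255)); YEL=((20,150,100),(32,255,255)); RED=((0,190,110),(3,255,255))
E
python3 - <<'E'
from h import *
R={"top":dict(cov=(170,215,250,300),box=(360,155,465,280)),"scene":dict(cov=(285,130,360,170),box=(180,220,315,350))}
vis=[]
for n in R:
    im=cv2.imread(f"pics/{n}0.png")[:,:,::-1].copy()
    for nm,col,roi,z in(("rib/lip",ORG,"cov",36),("lip",ORG,"cov",4),("bar",YEL,"box",72),("red",((0,190,90),(3,255,255)),"box",87)):
        for c in blobs(im,*col,R[n][roi]): print(n,nm,cv2.boundingRect(c),cv2.contourArea(c),rect(n,c,z/1000))
    x0,y0,x1,y1=R[n]["cov"];a=cv2.resize(im[y0-5:y1+5,x0-5:x1+5],(400,400) if n=="top" else (400,235),interpolation=cv2.INTER_NEAREST)
    x0,y0,x1,y1=R[n]["box"];b=cv2.resize(im[y0-5:y1+5,x0-5:x1+5],(400,400 if n=="top" else 400),interpolation=cv2.INTER_NEAREST)
    o=np.zeros((400,800,3),np.uint8);o[:a.shape[0],:400]=a;o[:b.shape[0],400:]=b[:400];vis.append(o)
cv2.imwrite("pics/c1.png",cv2.resize(np.vstack(vis),(600,600),interpolation=cv2.INTER_AREA)[:,:,::-1])
E
```

```text
top rib/lip (197, 242, 19, 26) 174.0 [484.2 241.6  63.9  16.9  30. ]
top rib/lip (213, 276, 28, 20) 145.5 [411.5 194.1  68.3  13.6 119.9]
top lip (197, 242, 19, 26) 174.0 [487.9 248.1  65.7  17.3  30. ]
top lip (213, 276, 28, 20) 145.5 [413.3 199.3  70.2  14.  119.9]
top bar (366, 239, 77, 36) 1245.0 [ 456.3 -208.8  169.5   40.    72. ]
top red (413, 170, 21, 19) 234.5 [ 629.7 -263.2   40.2   35.7   71. ]
scene rib/lip (315, 143, 22, 4) 61.5 [487.3 239.2  60.8  13.   28.6]
scene rib/lip (295, 145, 5, 17) 42.5 [432.8 169.1  66.6  11.3 120.3]
scene lip (315, 143, 22, 4) 61.5 [470.9 271.3  63.3  13.5  28.6]
scene lip (295, 145, 5, 17) 42.5 [414.2 198.4  69.3  11.8 120.3]
scene bar (183, 223, 73, 54) 1055.5 [ 460.3 -211.1  168.4   38.9   72.3]
scene red (261, 292, 24, 21) 221.5 [ 637.6 -268.4   43.4   24.8   71.8]
```

View pics/c1.png

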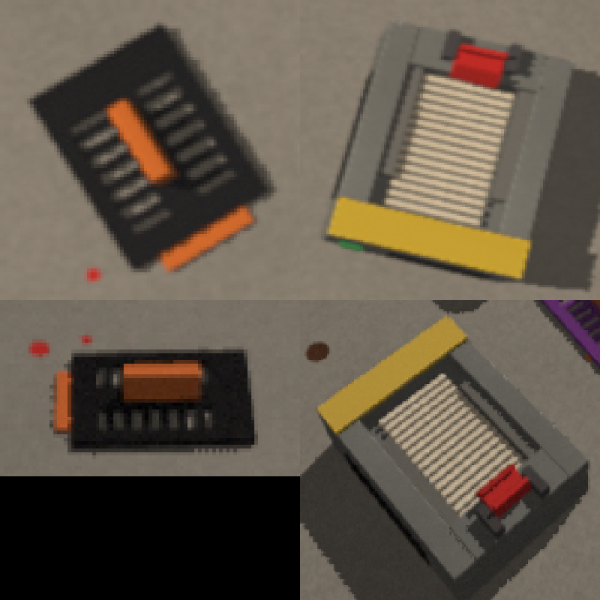

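The crop confirms the black plate with orange rib and lip. Cover: rib centre about (485, 240) mm, yaw 30°. Extractor: origin about (549, -240) mm, yaw -18°. Moving over the cover now.

```bash
cat >> h.py <<'E'
def go(x,y,z,yawdeg):
    """shift (tool axes, mm) and turn (rad) from the present pose to the world target; grip half-turn symmetric"""
    o=ctrl.get_obs(); R=Ro.from_euler('xyz',o["eef_rot"]).as_matrix()
    t=-np.radians((yawdeg-np.degrees(o["eef_rot"][2])+90)%180-90)
    print("t",o["time_s"],"shift mm",np.round(R.T@(np.array([x,y,z])-o["ee_pos"]*1000),1),"turn",round(t,3),"F",o["force"].round(1),"w",round(o["grip_width"],4),"ee",(o["ee_pos"]*1000).round(1),o["eef_rot"].round(3))
E
python3 -m handwheel '[[[-0.0375,-0.0325,0,0],[-0.0375,-0.0325,0,0],[-0.0375,-0.0325,0,0],[-0.0375,-0.0325,0,0],[-0.0375,-0.0325,0,0],[-0.0375,-0.0325,0,0],[-0.0375,-0.0325,0,0],[-0.0375,-0.0325,0,0],[-0.0375,-0.0325,0,0],[-0.0375,-0.0325,0,0]]]' 0.06
python3 -m handwheel '[[[-0.0375,-0.0325,0,0],[-0.0375,-0.0325,0,0],[-0.0375,-0.0325,0,0],[-0.0375,-0.0325,0,0],[-0.0375,-0.0325,0,0],[-0.0375,-0.0325,0,0],[-0.0375,-0.0325,0,0]]]'
python3 -c "
from h import *
go(501,249.5,120,-60)"
```

```text
time_s: 1.1
ee_pos: [0.3606, -0.0678, 0.2222]
eef_rot: [-3.141, 0.005, -1.282]
force: [1.9, -1.2, 0.6]
grip_width: 0.0594
time_s: 1.8
ee_pos: [0.5007, 0.2531, 0.2231]
eef_rot: [-3.141, 0.004, -1.28]
force: [-0.1, -1.4, 0.2]
grip_width: 0.0603
t 1.8 shift mm [  3.9   0.9 103.1] turn -0.233 F [-0.1 -1.4  0.2] w 0.0603 ee [500.7 253.1 223.1] [-3.141  0.004 -1.28 ]
```

```bash
python3 -m handwheel '[[[0.003,0.001,0.03,-0.117],[0,0,0.04,-0.117],[0,0,0.04,0],[0,0,0.02,0],[0,0,0,0],[0,0,0,0]]]'
python3 -c "
from h import *
cv2.imwrite('pics/s1.png',cv2.resize(imaging.camera('scene')[80:220,240:440],(800,560))[:,:,::-1])
go(501,249.5,31,-60)"
```

```text
time_s: 2.4
ee_pos: [0.5013, 0.2566, 0.0872]
eef_rot: [-3.141, 0.004, -1.031]
force: [-0.0, 0.2, 0.1]
grip_width: 0.0603
t 2.45 shift mm [ 6.2  4.  56.3] turn 0.016 F [-0.7 -0.9 -1. ] w 0.0602 ee [501.3 256.7  87.3] [-3.14   0.004 -1.031]
```

View pics/s1.png

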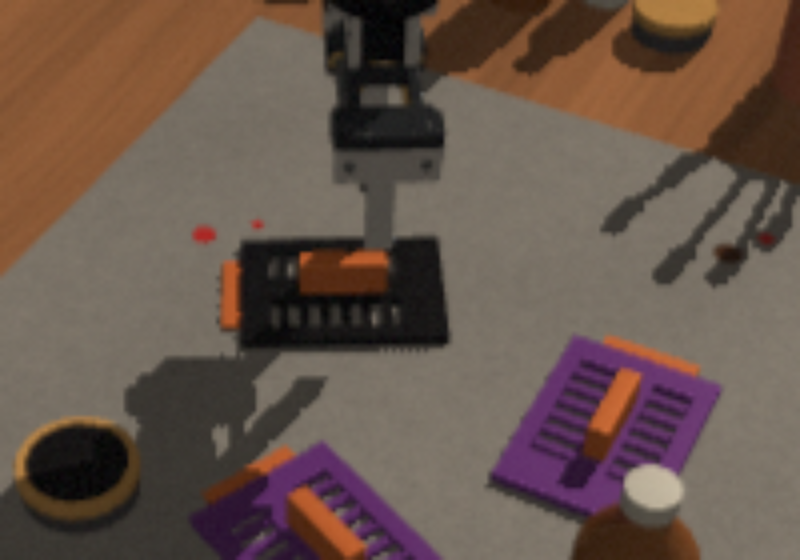

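The gripper stands over the rib's rear half, jaws across the rib. Now I lower onto it and close.

```bash
python3 -m handwheel '[[[0.006,0.004,0.025,0.015],[0,0,0.02,0],[0,0,0.008,0],[0,0,0,0]]]'
python3 -c "
from h import *
go(501,249.5,31,-60)"
```

```text
time_s: 2.85
ee_pos: [0.5042, 0.2506, 0.0393]
eef_rot: [-3.13, 0.003, -1.047]
force: [0.3, -0.3, 0.7]
grip_width: 0.0601
t 2.85 shift mm [-0.6  3.4  8.2] turn -0.0 F [ 0.3 -0.3  0.7] w 0.0601 ee [504.2 250.6  39.3] [-3.130e+00  3.000e-03 -1.047e+00]
```

```bash
python3 -m handwheel '[[[-0.001,0.003,0.008,0],[0,0,0,0],[0,0,0,0]]]'
python3 -m handwheel '[[[0,0,0,0],[0,0,0,0],[0,0,0,0],[0,0,0,0],[0,0,0,0]]]' 0 4
python3 -c "
from h import *
go(501,249.5,31,-60)"
```

```text
time_s: 3.15
ee_pos: [0.5022, 0.2507, 0.0336]
eef_rot: [-3.126, 0.003, -1.047]
force: [0.8, 0.4, -0.2]
grip_width: 0.0601
time_s: 3.65
ee_pos: [0.5028, 0.251, 0.0349]
eef_rot: [-3.124, 0.002, -1.047]
force: [0.1, 0.4, 0.1]
grip_width: 0.0234
t 3.65 shift mm [0.5 2.4 3.9] turn 0.0 F [0.1 0.4 0.1] w 0.0234 ee [502.8 251.   34.9] [-3.124e+00  2.000e-03 -1.047e+00]
```

```bash
python3 -m handwheel '[[[0,0.002,0.004,0],[0,0,0,0],[0,0,0,0],[0,0,0,0]]]'
python3 -c "
from h import *
go(501,249.5,31,-60)"
```

```text
time_s: 4.05
ee_pos: [0.501, 0.2501, 0.0305]
eef_rot: [-3.124, 0.002, -1.047]
force: [0.3, 0.2, 2.1]
grip_width: 0.0165
t 4.05 shift mm [ 0.5  0.3 -0.5] turn 0.0 F [0.3 0.2 2.1] w 0.0165 ee [501.  250.1  30.5] [-3.124e+00  2.000e-03 -1.047e+00]
```

Gripped at 16.5 mm wide with 4 N. Lifting gently by about 30 mm so that the lip stays on the bench, then a look.

```bash
python3 -m handwheel '[[[0,0,-0.007,0],[0,0,-0.007,0],[0,0,-0.007,0],[0,0,-0.007,0],[0,0,-0.002,0],[0,0,0,0],[0,0,0,0]]]'
python3 -c "
from h import *
cv2.imwrite('pics/s2.png',cv2.resize(imaging.camera('scene')[80:220,240:440],(800,560))[:,:,::-1])
go(501,249.5,61,-60)"
```

```text
time_s: 4.75
ee_pos: [0.5003, 0.2496, 0.0634]
eef_rot: [-3.125, 0.002, -1.047]
force: [-0.5, -0.5, -1.6]
grip_width: 0.016
t 4.8 shift mm [ 0.5 -0.5  2.4] turn 0.0 F [ 0.   1.  -1.6] w 0.016 ee [500.3 249.6  63.4] [-3.125e+00  2.000e-03 -1.047e+00]
```

View pics/s2.png

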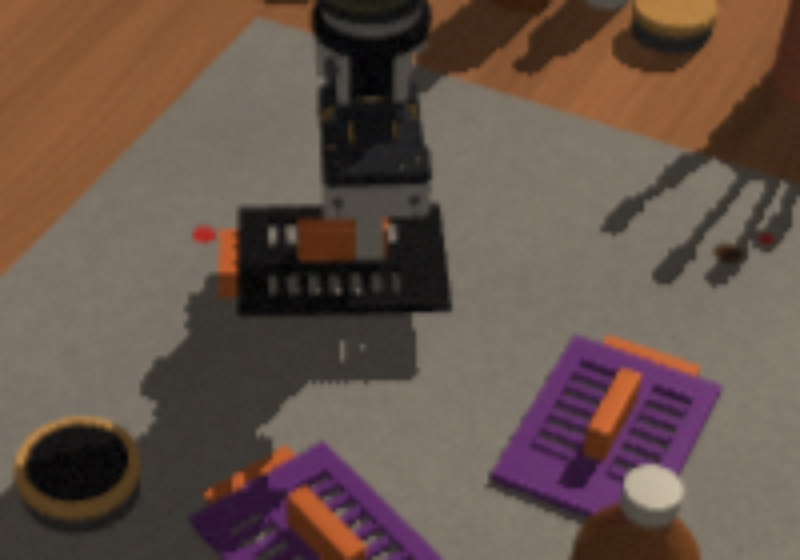

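The cover is lifted nearly flat: the pads hold the pitch at 4 N. I'll try the minimum grip.

```bash
python3 -m handwheel '[[[0,0,0,0],[0,0,0,0],[0,0,0,0],[0,0,0,0]]]' 0 3
python3 - <<'E'
from h import *
im=imaging.camera('scene');np.save('s3.npy',im)
# cover tilt from lip and plate outline: lip blob ray and rib blob
for c in blobs(im,*ORG,(285,120,350,165),8): print(cv2.boundingRect(c),cv2.contourArea(c))
o=ctrl.get_obs();p=o["ee_pos"]*1000
u=np.array([np.cos(np.radians(30)),np.sin(np.radians(30)),0])
for th in(0,.1,.2,.3):  # expected lip-centre pixel if pitched lip-down by th about the grip point (18 behind rib centre, 30.5 over underside)
    a,b=-82-18,-28.5
    P=p+u*(a*np.cos(th)-b*np.sin(th)*-1*-1)+np.array([0,0,b*np.cos(th)+a*np.sin(th)])
    print(th,proj('scene',P/1000).round(1),proj('top',P/1000).round(1),P.round(0))
go(501,249.5,61,-60)
E
```

```text
time_s: 5.2
ee_pos: [0.4999, 0.2494, 0.0626]
eef_rot: [-3.126, 0.003, -1.047]
force: [0.1, 0.1, -1.3]
grip_width: 0.016
(297, 143, 4, 15) 34.0
0 [[296.6 144.9]] [[224.4 284.3]] [413. 199.  34.]
0.1 [[297.8 147.4]] [[224.4 283.3]] [416. 201.  24.]
0.2 [[299.4 149.8]] [[224.1 281.9]] [420. 203.  15.]
0.3 [[301.3 152. ]] [[223.7 280.2]] [424. 206.   6.]
t 5.25 shift mm [ 0.5 -0.9  1.6] turn 0.0 F [-1.  -0.6 -2.2] w 0.0155 ee [499.9 249.4  62.5] [-3.126e+00  3.000e-03 -1.047e+00]
```

```bash
python3 -m handwheel '[[[0,0,0,0]]]'
python3 -m handwheel '[[[0,0,0,0],[0,0,0,0],[0,0,-0.02,0],[0,0,-0.04,0],[0,0,-0.04,0],[0,0,-0.03,0],[0,0,0,0],[0,0,0,0]]]' 0 30
cat >> h.py <<'E'
def est(tag=None,yaw=None):
    """triangulate the lip (orange blob farthest from the TCP's pixel) and rib from both cameras"""
    o=ctrl.get_obs();p=o["ee_pos"];A=[]
    for n in("scene","top"):
        im=imaging.camera(n)
        if tag: cv2.imwrite(f"pics/{tag}_{n}.png",im[:,:,::-1])
        u,v=proj(n,p)[0].astype(int); r=90
        for c in blobs(im,*ORG,(max(u-r,0),max(v-r,0),u+r,v+r),8):
            m=cv2.moments(c); A.append((n,round(m['m10']/m['m00'],1),round(m['m01']/m['m00'],1),cv2.contourArea(c)))
        print(n,"tcp px",proj(n,p).round(1))
    for a in A: print(a)
def tri(a,b):
    """least-squares crossing of a scene ray and a top ray (px), mm, and miss distance"""
    L=[(cast(n,q,0.)[0],imaging.camera_model(n)["position"]) for n,q in(("scene",a),("top",b))]
    M=np.zeros((3,3));w=np.zeros(3)
    for g,p in L:
        d=(g-p)/np.linalg.norm(g-p);N=np.eye(3)-np.outer(d,d);M+=N;w+=N@p
    X=np.linalg.solve(M,w);g,p=L[0];d=(g-p)/np.linalg.norm(g-p)
    return (X*1000).round(1),(2000*np.linalg.norm((np.eye(3)-np.outer(d,d))@(X-p))).round(1)
E
python3 - <<'E'
from h import *
est("v1"); go(0,0,0,-60)
E
```

```text
time_s: 5.35
ee_pos: [0.4999, 0.2494, 0.0625]
eef_rot: [-3.126, 0.003, -1.047]
force: [0.2, -0.0, -2.8]
grip_width: 0.0158
time_s: 6.15
ee_pos: [0.4975, 0.2477, 0.1959]
eef_rot: [-3.129, 0.003, -1.047]
force: [0.1, 0.1, -2.7]
grip_width: 0.0159
scene tcp px [[331.6  97.4]]
top tcp px [[186.6 238.8]]
('scene', 268.4, 74.7, 5277.5)
('scene', 396.3, 96.4, 1066.0)
('scene', 353.5, 60.9, 187.5)
('scene', 393.6, 179.6, 76.0)
('scene', 355.0, 78.3, 42.0)
('scene', 295.4, 112.6, 37.0)
('scene', 402.4, 168.3, 30.5)
('top', 222.8, 160.5, 150.5)
('top', 191.0, 165.8, 104.0)
('top', 220.7, 277.2, 93.5)
t 6.25 shift mm [-33.7 556.8 189. ] turn 0.0 F [ 0.2 -0.1 -2.6] w 0.0159 ee [497.4 247.7 195.3] [-3.130e+00  3.000e-03 -1.047e+00]
```

```bash
python3 - <<'E'
from h import *
X,m=tri((295.4,112.6),(220.7,277.2));print(X,m)
p=ctrl.get_obs()["ee_pos"]*1000;u=np.array([np.cos(np.pi/6),np.sin(np.pi/6),0])
d=X-p;print("along",d@u,"dz",d[2])
for th in np.arange(0,.6,.1): print(th.round(1),-100*np.cos(th)+28.5*np.sin(th),-28.5*np.cos(th)-100*np.sin(th))
im=cv2.imread('pics/v1_scene.png');cv2.imwrite('pics/v1c.png',cv2.resize(im[40:180,240:440],(800,560)))
E
```

```text
[421.7 186.6 160.5] 1.9
along -96.11235383300787 dz -34.79627951608259
0.0 -100.0 -28.5
0.1 -96.65516415336798 -38.34096037510655
0.2 -92.34458185646491 -47.79883054798151
0.3 -87.11132302271241 -56.779110606213735
0.4 -81.00767664449198 -65.19207255994728
0.5 -74.09462833881749 -72.95365687429593
```

View pics/v1c.png

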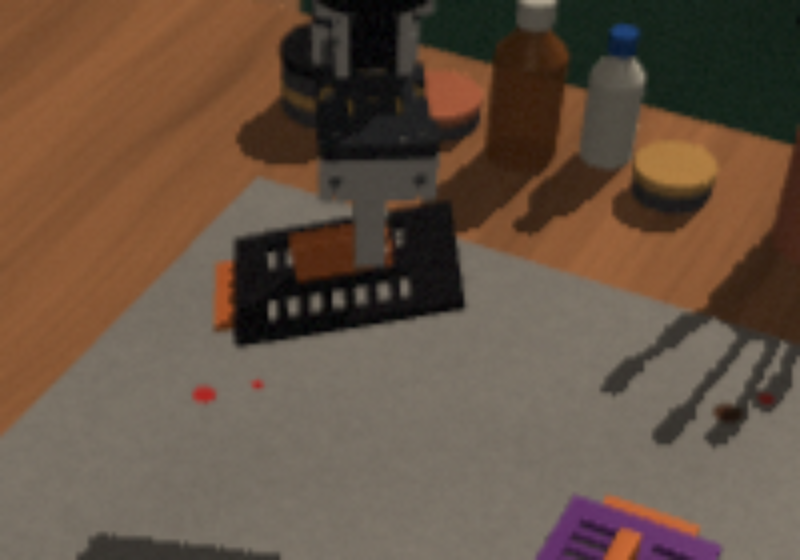

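```bash
python3 - <<'E'
from h import *
p=np.array([497.4,247.7,195.5]);u=np.array([np.cos(np.pi/6),np.sin(np.pi/6),0]);v=np.array([-u[1],u[0],0]);k=np.array([0,0,1])
obs=np.array([(299.5,125.7),(299,100),(352.2,90.7),(356,116.5)])
for th in np.arange(0,.45,.05):
    Q=[]
    for a,b,s in((-93,-30.5,-55),(-93,-22.5,55),(57,-22.5,55),(57,-30.5,-55)):
        Q.append(p+u*(a*np.cos(th)-b*np.sin(th))+k*(b*np.cos(th)+a*np.sin(th))+v*s)
    e=proj('scene',np.array(Q)/1000)-obs; print(th.round(2),(e-e.mean(0)).round(1).tolist(),e.mean(0).round(1))
E
```

```text
0.0 [[-1.3, -3.1], [-0.5, -5.2], [1.2, 3.2], [0.6, 5.1]] [-2.2 -1.7]
0.05 [[-1.2, -2.0], [-0.6, -4.0], [1.1, 2.0], [0.7, 3.9]] [-1.6 -1.5]
0.1 [[-1.0, -0.8], [-0.6, -2.9], [0.9, 0.9], [0.7, 2.8]] [-1.  -1.2]
0.15 [[-0.8, 0.3], [-0.5, -1.7], [0.7, -0.3], [0.6, 1.6]] [-0.4 -1. ]
0.2 [[-0.4, 1.5], [-0.4, -0.5], [0.3, -1.4], [0.5, 0.5]] [ 0.2 -0.9]
0.25 [[-0.0, 2.6], [-0.2, 0.6], [-0.0, -2.5], [0.3, -0.7]] [ 0.9 -0.7]
0.3 [[0.4, 3.7], [0.1, 1.7], [-0.5, -3.6], [0.0, -1.8]] [ 1.5 -0.6]
0.35 [[0.9, 4.7], [0.4, 2.8], [-1.0, -4.6], [-0.3, -2.9]] [ 2.1 -0.5]
0.4 [[1.5, 5.8], [0.8, 3.9], [-1.6, -5.7], [-0.7, -4.0]] [ 2.8 -0.5]
```

```bash
python3 -m handwheel '[[[0,0,0,0],[0,0,0,0],[0,0,0,0],[0,0,0,0]]]' 0 3
python3 -m handwheel '[[[0,0,0,0],[0,0,0,0],[0,0,-0.01,0.14],[0,0,-0.01,0.14],[0,0,0,0.14],[0,0,0,0.14],[0,0,0,0.14],[0,0,0,0.14],[0,0,0,0],[0,0,0,0]]]' 0 30
python3 -c "
from h import *
go(579,-250,210,72)"
```

```text
time_s: 6.65
ee_pos: [0.4964, 0.2473, 0.1915]
eef_rot: [-3.136, 0.004, -1.047]
force: [0.4, -0.4, -2.4]
grip_width: 0.0161
time_s: 7.65
ee_pos: [0.4963, 0.2471, 0.2121]
eef_rot: [-3.141, 0.007, -1.915]
force: [0.9, 0.4, -1.3]
grip_width: 0.0155
t 7.65 shift mm [ 440.  -245.8   -0.6] turn -0.03 F [ 0.9  0.4 -1.3] w 0.0155 ee [496.3 247.1 212.1] [-3.141  0.007 -1.915]
```

```bash
python3 -m handwheel '[[[0.03,-0.017,0,0],[0.044,-0.0235,0,0],[0.044,-0.0235,0,0],[0.044,-0.0235,0,0],[0.044,-0.0235,0,0],[0.044,-0.0235,0,0],[0.044,-0.0235,0,0],[0.044,-0.0235,0,0],[0.044,-0.0235,0,0],[0.044,-0.0235,0,0]]]'
python3 -m handwheel '[[[0.014,-0.013,0,-0.03],[0,0,0.02,0],[0,0,0.02,0],[0,0,0,0],[0,0,0,0]]]'
python3 - <<'E'
from h import *
go(579,-250,170,72)
a=imaging.camera('scene');b=imaging.camera('top')
np.save('a.npy',a);np.save('b.npy',b)
cv2.imwrite('pics/v2.png',np.vstack([cv2.resize(a[160:360,150:350],(600,600))[:300*2],]) [:,:,::-1])
cv2.imwrite('pics/v2.png',np.hstack([cv2.resize(a[180:330,170:330],(400,375),interpolation=cv2.INTER_NEAREST),cv2.resize(b[140:290,340:500],(400,375),interpolation=cv2.INTER_NEAREST)])[:,:,::-1])
E
```

```text
time_s: 8.65
ee_pos: [0.5775, -0.2302, 0.2102]
eef_rot: [-3.138, 0.008, -1.864]
force: [0.3, -0.1, -1.3]
grip_width: 0.0157
time_s: 9.15
ee_pos: [0.5859, -0.2555, 0.1683]
eef_rot: [-3.138, 0.007, -1.822]
force: [0.5, -0.5, -1.3]
grip_width: 0.0157
t 9.15 shift mm [-3.6  8.  -1.7] turn 0.063 F [ 0.5 -0.5 -1.3] w 0.0157 ee [ 585.9 -255.5  168.3] [-3.138  0.007 -1.822]
```

View pics/v2.png

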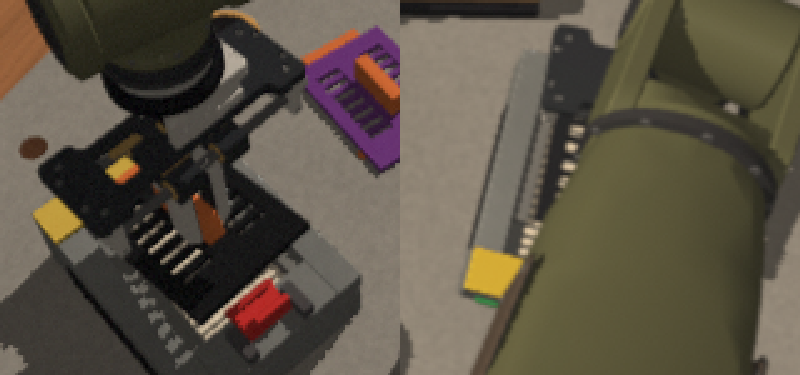

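```bash
cat >> h.py <<'E'
def corners(th,yaw,p,off=18,h=30.5,lat=0):
    u=np.array([np.cos(yaw),np.sin(yaw),0]);v=np.array([-u[1],u[0],0]);k=np.array([0,0,1])
    f=lambda a,b,s:p+u*(a*np.cos(th)-b*np.sin(th))+k*(b*np.cos(th)+a*np.sin(th))+v*(s+lat)
    return np.array([f(75-off,8-h,-55),f(75-off,8-h,55),f(-75-off,8-h,-55),f(-89-off,2-h,0),f(75-off,0-h,0)])
E
python3 - <<'E'
from h import *
o=ctrl.get_obs();p=o["ee_pos"]*1000;yaw=o["eef_rot"][2]+np.pi/2
print(np.degrees(yaw))
for th in np.arange(.1,.5,.05):
    C=corners(th,yaw,p); print(th.round(2),proj('scene',C/1000)[:3].round(1).tolist(),C[3].round(0))
E
```

```text
-14.421236946319157
0.1 [[248.9, 308.2], [293.2, 268.7], [200.2, 262.7]] [ 486. -230.  130.]
0.15 [[248.9, 307.7], [293.4, 268.1], [201.2, 264.4]] [ 488. -230.  124.]
0.2 [[249.0, 307.2], [293.5, 267.4], [202.3, 266.2]] [ 490. -231.  119.]
0.25 [[248.9, 306.6], [293.6, 266.7], [203.4, 267.9]] [ 492. -231.  114.]
0.3 [[248.8, 305.9], [293.7, 266.0], [204.6, 269.7]] [ 495. -232.  110.]
0.35 [[248.6, 305.2], [293.7, 265.2], [205.7, 271.6]] [ 498. -233.  105.]
0.4 [[248.4, 304.4], [293.6, 264.3], [207.0, 273.4]] [ 501. -234.  101.]
0.45 [[248.1, 303.5], [293.5, 263.4], [208.3, 275.2]] [ 505. -234.   96.]
```

```bash
python3 - <<'E'
from h import *
a=np.load('a.npy')[210:320,190:300].astype(float)
g=np.clip((a/255)**0.45*255,0,255).astype(np.uint8)
cv2.imwrite('pics/v3.png',cv2.resize(g,(550,550),interpolation=cv2.INTER_NEAREST)[:,:,::-1])
E
```

```text
(no output)
```

View pics/v3.png

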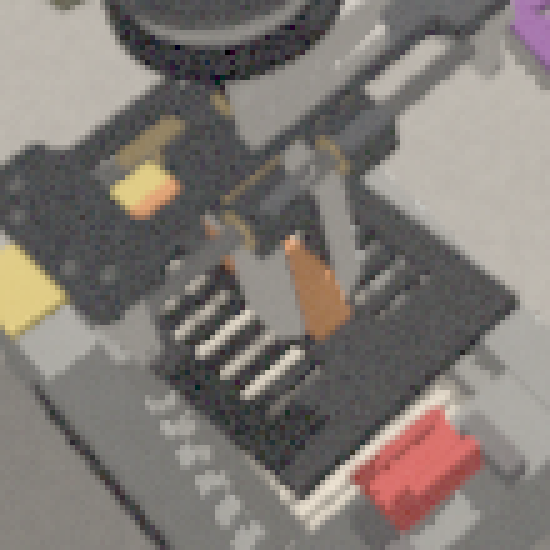

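```bash
python3 -m handwheel '[[[-0.002,0.005,0,0.06],[0,0,0,0],[0,0,0,0],[0,0,0,0],[0,0,0,0],[0,0,0,0],[0,0,0,0],[0,0,0,0]]]' 0 3
cat > look.py <<'E'
from h import *
import sys
o=ctrl.get_obs();p=o["ee_pos"]*1000;yaw=o["eef_rot"][2]+np.pi/2
a=imaging.camera('scene');np.save('a.npy',a)
q=proj('scene',p/1000)[0].astype(int)
for th in(.1,.2,.3,.4):
    C=corners(th,yaw,p);print(th,proj('scene',C[:4]/1000).round(0).tolist(),C[3:].round(0).tolist())
c0=q-np.array([70,60]);g=((a[c0[1]:c0[1]+120,c0[0]:c0[0]+120]/255.)**.45*255).astype(np.uint8)
print("crop origin",c0); cv2.imwrite(sys.argv[1],cv2.resize(g,(600,600),interpolation=cv2.INTER_NEAREST)[:,:,::-1])
go(579,-250,170,72)
E
python3 look.py pics/v4.png
```

```text
time_s: 10.05
ee_pos: [0.583, -0.2519, 0.1725]
eef_rot: [-3.132, 0.006, -1.876]
force: [0.6, 0.0, -1.4]
grip_width: 0.0161
0.1 [[246.0, 305.0], [293.0, 268.0], [201.0, 257.0], [221.0, 240.0]] [[484.0, -221.0, 133.0], [640.0, -270.0, 148.0]]
0.2 [[246.0, 304.0], [293.0, 266.0], [203.0, 261.0], [223.0, 244.0]] [[488.0, -222.0, 123.0], [642.0, -271.0, 154.0]]
0.3 [[246.0, 303.0], [293.0, 265.0], [205.0, 265.0], [225.0, 248.0]] [[494.0, -224.0, 114.0], [644.0, -271.0, 160.0]]
0.4 [[245.0, 301.0], [293.0, 263.0], [207.0, 268.0], [228.0, 252.0]] [[500.0, -226.0, 105.0], [644.0, -271.0, 167.0]]
crop origin [179 200]
t 10.1 shift mm [-0.6  4.5  2.5] turn 0.009 F [-0.6  0.3 -1.8] w 0.0158 ee [ 583.1 -252.   172.5] [-3.132  0.006 -1.876]
```

View pics/v4.png

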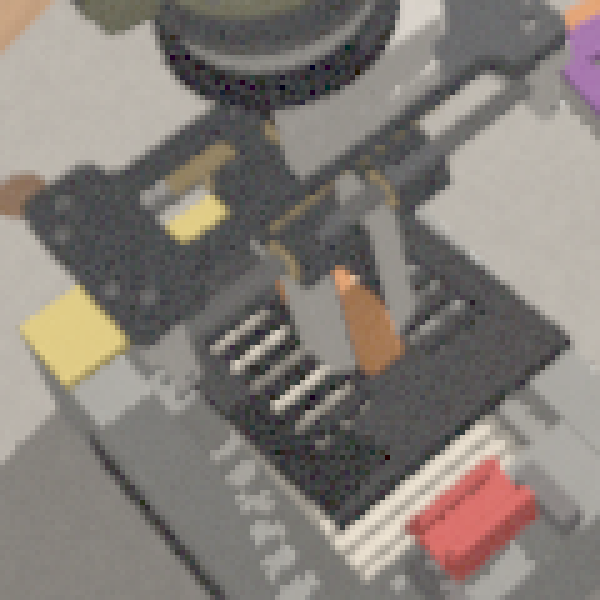

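The tilt is only about 0.1–0.2 rad and hard to read here. I'll set it by contact: the cover's rear rests on the extractor's front top edge (x = -115, z = 72) and I lower until it is about 0.27 rad lip-down.

```bash
python3 -m handwheel '[[[0,0.04,-0.002,0.009],[0,0.045,0,0],[0,0.045,0,0],[0,0.045,0,0],[0,0.015,0,0],[0,0,0,0],[0,0,0,0]]]' 0 10
python3 -c "
from h import *
go(396.8,-190.6,108,72)"
```

```text
time_s: 10.8
ee_pos: [0.3958, -0.1913, 0.1708]
eef_rot: [-3.133, 0.006, -1.885]
force: [0.4, 0.0, -0.9]
grip_width: 0.0162
t 10.8 shift mm [-0.6 -0.2 62.8] turn 0.0 F [ 0.4  0.  -0.9] w 0.0162 ee [ 395.8 -191.3  170.8] [-3.133  0.006 -1.885]
```

```bash
python3 -m handwheel '[[[0,0,0.03,0],[0,0,0.025,0],[0,0,0.01,0],[0,0,0,0],[0,0,0,0]]]'
python3 -m handwheel '[[[0,0,0.003,0],[0,0,0.003,0]]]'
python3 -m handwheel '[[[0,0,0.003,0],[0,0,0.003,0]]]'
python3 -c "
from h import *
go(396.8,-190.6,91,72)"
```

```text
time_s: 11.3
ee_pos: [0.4012, -0.1931, 0.1052]
eef_rot: [-3.129, 0.006, -1.884]
force: [0.3, 0.1, -1.6]
grip_width: 0.0157
time_s: 11.5
ee_pos: [0.4024, -0.1937, 0.1006]
eef_rot: [-3.126, 0.005, -1.884]
force: [0.2, -0.1, -1.1]
grip_width: 0.0161
time_s: 11.7
ee_pos: [0.403, -0.1939, 0.095]
eef_rot: [-3.125, 0.005, -1.884]
force: [0.9, 0.3, -2.0]
grip_width: 0.0158
t 11.7 shift mm [-1.2  6.9  3.8] turn 0.001 F [ 0.9  0.3 -2. ] w 0.0158 ee [ 403.  -193.9   95. ] [-3.125  0.005 -1.884]
```

```bash
python3 -m handwheel '[[[-0.001,0.007,0.001,0],[0,0.001,0.002,0],[0,0,0.001,0]]]'
python3 -m handwheel '[[[0,0.001,0.002,0],[0,0.001,0.002,0]]]'
python3 -c "
from h import *
go(396.8,-190.6,89,72)"
```

```text
time_s: 12.0
ee_pos: [0.3949, -0.19, 0.0905]
eef_rot: [-3.125, 0.005, -1.884]
force: [-0.0, 0.1, 0.2]
grip_width: 0.016
time_s: 12.2
ee_pos: [0.3934, -0.1896, 0.0867]
eef_rot: [-3.123, 0.004, -1.884]
force: [0.2, -0.1, 0.2]
grip_width: 0.0159
t 12.2 shift mm [-0.1 -3.6 -2.2] turn 0.001 F [ 0.2 -0.1  0.2] w 0.0159 ee [ 393.4 -189.6   86.7] [-3.123  0.004 -1.884]
```

```bash
python3 -m handwheel '[[[0,0,0,0],[0,0,-0.01,0],[0,0,-0.03,0],[0,0,-0.04,0],[0,0,0,0],[0,0,0,0]]]' 0 40
python3 look.py pics/v5.png
python3 - <<'E'
from h import *
a=np.load('a.npy')
for c in blobs(a,*ORG,(120,130,260,300),4): print(cv2.boundingRect(c),cv2.contourArea(c))
E
```

```text
time_s: 12.8
ee_pos: [0.3911, -0.1892, 0.1706]
eef_rot: [-3.126, 0.005, -1.884]
force: [-0.5, 0.7, -2.6]
grip_width: 0.0155
0.1 [[186.0, 237.0], [231.0, 208.0], [152.0, 201.0], [172.0, 187.0]] [[292.0, -157.0, 132.0], [448.0, -208.0, 146.0]]
0.2 [[185.0, 236.0], [230.0, 207.0], [154.0, 204.0], [174.0, 191.0]] [[297.0, -159.0, 121.0], [450.0, -208.0, 152.0]]
0.3 [[185.0, 234.0], [230.0, 205.0], [156.0, 208.0], [176.0, 195.0]] [[302.0, -160.0, 112.0], [451.0, -209.0, 158.0]]
0.4 [[184.0, 232.0], [230.0, 203.0], [158.0, 211.0], [178.0, 199.0]] [[308.0, -162.0, 103.0], [452.0, -209.0, 165.0]]
crop origin [121 141]
t 12.85 shift mm [  -0.  -197.3    3.9] turn 0.001 F [ 0.5 -0.1 -1.1] w 0.0156 ee [ 391.3 -189.3  170.7] [-3.125  0.005 -1.884]
(120, 190, 59, 79) 1881.0
(215, 130, 43, 32) 589.5
(198, 163, 23, 24) 176.0
(189, 130, 28, 6) 63.5
(184, 181, 8, 19) 41.0
(199, 157, 14, 9) 38.0
(155, 182, 13, 11) 25.5
(181, 172, 4, 5) 6.5
```

View pics/v5.png

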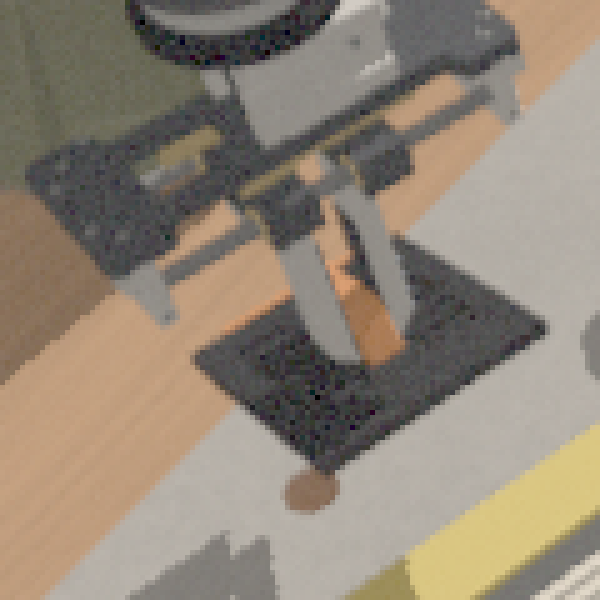

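The contact check (0.35 rad) and the picture (about 0.36) agree: front-left corner at pixel (160,213), rear corners at (187,235) and (230,206). Grip is at 40 N. Going back over the bay.

```bash
python3 -m handwheel '[[[0,-0.04,-0.002,0],[0,-0.045,0,0],[0,-0.045,0,0],[0,-0.045,0,0],[0,-0.012,0,0],[0,0,0,0],[0,0,0,0]]]'
python3 -c "
from h import *
go(571.4,-246.5,140,72.1)"
```

```text
time_s: 13.55
ee_pos: [0.5721, -0.247, 0.1652]
eef_rot: [-3.139, 0.007, -1.884]
force: [-1.2, 0.1, -0.7]
grip_width: 0.0155
t 13.55 shift mm [-0.1  0.9 25.2] turn -0.001 F [-1.2  0.1 -0.7] w 0.0155 ee [ 572.1 -247.   165.2] [-3.139  0.007 -1.884]
```

```bash
python3 -m handwheel '[[[0,0.001,0.02,0],[0,0.002,0.012,0],[0,0.001,0,0],[0,0,0,0],[0,0,0,0]]]'
python3 -c "
from h import *
go(571.4,-246.5,122,72.1)"
```

```text
time_s: 14.05
ee_pos: [0.5653, -0.2448, 0.1329]
eef_rot: [-3.14, 0.007, -1.885]
force: [-0.9, 0.5, -1.4]
grip_width: 0.0159
t 14.05 shift mm [-0.2 -6.3 10.9] turn -0.002 F [-0.9  0.5 -1.4] w 0.0159 ee [ 565.3 -244.8  132.9] [-3.14   0.007 -1.885]
```

```bash
python3 -m handwheel '[[[0,-0.006,0,0],[0,0,0.005,0],[0,0,0.004,0],[0,0,0,0],[0,0,0,0]]]'
python3 -c "
from h import *
go(571.4,-246.5,122,72.1)"
```

```text
time_s: 14.55
ee_pos: [0.5722, -0.2471, 0.1248]
eef_rot: [-3.138, 0.007, -1.885]
force: [1.2, 0.0, -1.2]
grip_width: 0.0156
t 14.55 shift mm [-0.3  0.9  2.8] turn -0.002 F [ 1.2  0.  -1.2] w 0.0156 ee [ 572.2 -247.1  124.8] [-3.138  0.007 -1.885]
```

```bash
python3 -m handwheel '[[[0,0,0.003,0],[0,0,0,0]]]'
python3 -m handwheel '[[[0,0,0.002,0],[0,0,0,0]]]'
python3 -m handwheel '[[[0,0,0.002,0],[0,0,0,0]]]'
python3 -c "
from h import *
go(571.4,-246.5,121,72.1)"
```

```text
time_s: 14.75
ee_pos: [0.5722, -0.247, 0.1215]
eef_rot: [-3.138, 0.007, -1.885]
force: [-0.2, 0.1, -2.1]
grip_width: 0.0159
time_s: 14.95
ee_pos: [0.5722, -0.247, 0.1194]
eef_rot: [-3.138, 0.007, -1.885]
force: [-0.9, 0.1, -1.5]
grip_width: 0.0157
time_s: 15.15
ee_pos: [0.5725, -0.2472, 0.1183]
eef_rot: [-3.137, 0.006, -1.885]
force: [-2.4, 0.2, 0.6]
grip_width: 0.0156
t 15.15 shift mm [-0.3  1.2 -2.7] turn -0.002 F [-2.4  0.2  0.6] w 0.0156 ee [ 572.5 -247.2  118.3] [-3.137  0.006 -1.885]
```

The lip touched the filter at TCP z ≈ 118.8 mm, against 119.5 predicted. Raising 2 mm and sliding it under the bar.

```bash
python3 -m handwheel '[[[0,0,-0.003,0],[0,0.004,0,0],[0,0.004,0,0],[0,0,0,0]]]'
python3 -m handwheel '[[[0,0.004,0,0],[0,0.003,0,0],[0,0,0,0]]]'
python3 -c "
from h import *
go(571.4,-246.5,121,72.1)"
```

```text
time_s: 15.55
ee_pos: [0.564, -0.2444, 0.121]
eef_rot: [-3.137, 0.006, -1.885]
force: [-0.6, 0.2, -1.8]
grip_width: 0.0156
time_s: 15.85
ee_pos: [0.5565, -0.242, 0.1208]
eef_rot: [-3.137, 0.007, -1.885]
force: [0.0, 0.3, -1.8]
grip_width: 0.0157
t 15.85 shift mm [ -0.3 -15.5  -0.1] turn -0.002 F [ 0.   0.3 -1.8] w 0.0157 ee [ 556.5 -242.   120.8] [-3.137  0.007 -1.885]
```

```bash
python3 -m handwheel '[[[0,0.002,0.001,0],[0,0.002,0,0],[0,0,0,0]]]'
python3 -m handwheel '[[[0,0.002,0,0],[0,0,0,0]]]'
python3 -c "
from h import *
o=ctrl.get_obs();d=o['ee_pos'][:2]*1000-[548.6,-239.1];print('xe,ye',d@[.9516,-.3074],d@[.3074,.9516])"
```

```text
time_s: 16.15
ee_pos: [0.5524, -0.2406, 0.1197]
eef_rot: [-3.137, 0.007, -1.885]
force: [0.2, -0.0, -2.0]
grip_width: 0.0156
time_s: 16.35
ee_pos: [0.5504, -0.2399, 0.1197]
eef_rot: [-3.137, 0.007, -1.885]
force: [-0.1, 1.2, -2.5]
grip_width: 0.0157
xe,ye 1.978053062565199 -0.24793980423094739
```

The lip is about 12 mm under the bar, rear raised (tip x ≈ -88, z ≈ 55). Easing the grip and swinging the rear down along the arc.

```bash
python3 -m handwheel '[[[0,0,0.001,0],[0,-0.002,0.003,0],[0,-0.002,0.003,0],[0,-0.002,0.003,0],[0,0,0,0]]]' 0 6
python3 -m handwheel '[[[0,-0.002,0.003,0],[0,-0.002,0.003,0],[0,0,0,0]]]'
python3 look.py pics/v6.png; python3 -c "
from h import *
o=ctrl.get_obs();d=o['ee_pos'][:2]*1000-[548.6,-239.1];print('xe,ye',d@[.9516,-.3074],d@[.3074,.9516])"
```

```text
time_s: 16.85
ee_pos: [0.5569, -0.242, 0.1089]
eef_rot: [-3.137, 0.006, -1.885]
force: [-0.2, -0.2, 0.2]
grip_width: 0.0157
time_s: 17.15
ee_pos: [0.5613, -0.2434, 0.1026]
eef_rot: [-3.136, 0.006, -1.885]
force: [0.7, 0.4, -1.1]
grip_width: 0.0163
0.1 [[244.0, 313.0], [287.0, 278.0], [203.0, 268.0], [221.0, 251.0]] [[463.0, -211.0, 64.0], [618.0, -262.0, 78.0]]
0.2 [[244.0, 312.0], [287.0, 277.0], [205.0, 271.0], [223.0, 254.0]] [[467.0, -213.0, 53.0], [620.0, -263.0, 84.0]]
0.3 [[243.0, 311.0], [287.0, 276.0], [207.0, 274.0], [225.0, 258.0]] [[472.0, -214.0, 44.0], [622.0, -263.0, 90.0]]
0.4 [[243.0, 309.0], [287.0, 274.0], [209.0, 278.0], [228.0, 262.0]] [[478.0, -216.0, 35.0], [623.0, -263.0, 97.0]]
crop origin [177 211]
t 17.2 shift mm [  0.4 -19.3 -67.2] turn 0.0 F [ 0.2 -0.3 -1.6] w 0.0161 ee [ 561.3 -243.4  102.7] [-3.136  0.006 -1.885]
xe,ye 13.369208468416296 -0.20880366420922342
```

View pics/v6.png

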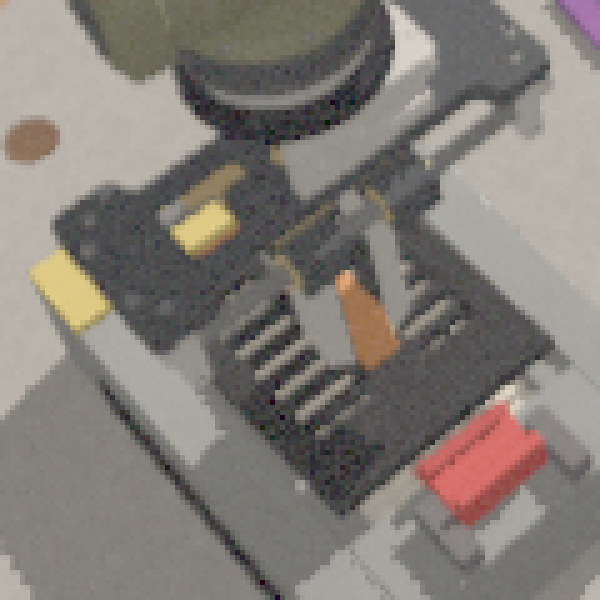

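The cover sits between the walls with the lip under the bar and the rear at the catch ramp (rear corners at pixels (246,314) and (288,281)). Releasing, rising, and moving over the rear rail.

```bash
python3 -m handwheel '[[[0,0,0,0],[0,0,0,0],[0,0,0,0],[0,0,0,0]]]' 0.04 20
python3 -m handwheel '[[[0,0,-0.02,0],[0,0,-0.03,0],[0,0,0,0],[0,0,0,0]]]'
python3 -c "
from h import *
x,y=np.array([548.6,-239.1])+52*np.array([.9516,-.3074])
go(x,y,130,72.1)"
```

```text
time_s: 17.6
ee_pos: [0.5613, -0.2435, 0.1031]
eef_rot: [-3.136, 0.006, -1.885]
force: [1.2, 0.1, -0.7]
grip_width: 0.0395
time_s: 18.0
ee_pos: [0.5605, -0.2435, 0.1541]
eef_rot: [-3.137, 0.006, -1.885]
force: [0.0, -0.9, -0.3]
grip_width: 0.0397
t 18.0 shift mm [ -0.5 -39.2  24.3] turn -0.002 F [ 0.  -0.9 -0.3] w 0.0397 ee [ 560.5 -243.5  154.1] [-3.137  0.006 -1.885]
```

```bash
python3 -m handwheel '[[[0,-0.02,0,0],[0,-0.02,0,0],[0,0,0.01,0],[0,0,0.01,0],[0,0,0,0],[0,0,0,0]]]' 0 20
python3 -c "
from h import *
x,y=np.array([548.6,-239.1])+52*np.array([.9516,-.3074])
go(x,y,110,72.1)"
```

```text
time_s: 18.6
ee_pos: [0.5972, -0.2551, 0.1284]
eef_rot: [3.14, 0.007, -1.885]
force: [0.1, 0.1, -0.2]
grip_width: 0.0005
t 18.6 shift mm [-0.2 -0.8 18.4] turn -0.002 F [ 0.1  0.1 -0.2] w 0.0005 ee [ 597.2 -255.1  128.4] [ 3.14   0.007 -1.885]
```

```bash
python3 -m handwheel '[[[0,0,0.01,0],[0,0,0.008,0],[0,0,0,0]]]'
python3 -m handwheel '[[[0,0,0.003,0],[0,0,0.003,0]]]'
python3 -m handwheel '[[[0,0,0.003,0],[0,0,0.003,0]]]'
```

```text
time_s: 18.9
ee_pos: [0.5966, -0.2547, 0.1091]
eef_rot: [3.14, 0.007, -1.885]
force: [0.4, 0.2, -0.9]
grip_width: 0.0002
time_s: 19.1
ee_pos: [0.5967, -0.2548, 0.1032]
eef_rot: [3.141, 0.007, -1.886]
force: [-0.4, -0.3, -0.1]
grip_width: 0.0007
time_s: 19.3
ee_pos: [0.5969, -0.2549, 0.0972]
eef_rot: [-3.141, 0.007, -1.885]
force: [-0.9, -0.1, 10.8]
grip_width: 0.0005
```

```bash
python3 -m handwheel '[[[0,0,0.003,0]]]'
python3 -m handwheel '[[[0,0,0.003,0]]]'
python3 -m handwheel '[[[0,0,0.003,0]]]'
```

```text
time_s: 19.4
ee_pos: [0.5972, -0.255, 0.0944]
eef_rot: [-3.14, 0.007, -1.885]
force: [1.3, -1.0, 2.5]
grip_width: 0.0006
time_s: 19.5
ee_pos: [0.5976, -0.2551, 0.0919]
eef_rot: [-3.139, 0.007, -1.885]
force: [-5.2, 2.2, 18.2]
grip_width: 0.0005
time_s: 19.6
ee_pos: [0.5978, -0.2552, 0.091]
eef_rot: [-3.138, 0.007, -1.885]
force: [-16.0, 7.4, 35.2]
grip_width: 0.0004
```

Resistance rose to 35 N with 4 mm still to go. Backing off to look.

```bash
python3 -m handwheel '[[[0,0,-0.02,0],[0,0,-0.04,0],[0.03,0,-0.04,0],[0.045,0,0,0],[0.045,0,0,0],[0.045,0,0,0],[0.045,0,0,0],[0.04,0,0,0]]]'
python3 - <<'E'
from h import *
a=imaging.camera('scene');b=imaging.camera('top');np.save('a.npy',a);np.save('b.npy',b)
f=lambda i:cv2.resize(((i/255.)**.5*255).astype(np.uint8),(400,400),interpolation=cv2.INTER_NEAREST)
cv2.imwrite('pics/v7.png',np.hstack([f(a[220:350,185:315]),f(b[155:285,355:485])])[:,:,::-1])
print(proj('scene',ctrl.get_obs()['ee_pos']),proj('top',ctrl.get_obs()['ee_pos']))
# extractor-frame coordinates: cast orange rib top at z=.096 and red, both cams
U=np.array([[.9516,-.3074],[.3074,.9516]])
for n,im,r in(("scene",a,(190,225,310,345)),("top",b,(365,160,470,280))):
    for nm,col,z in(("org",ORG,.096),("red",((0,190,90),(3,255,255)),.087),("yel",YEL,.072)):
        for c in blobs(im,*col,r,8):
            q=rect(n,c,z); print(n,nm,cv2.boundingRect(c),q,"ext",(U@(q[:2]-[548.6,-239.1])).round(1))
E
```

```text
time_s: 20.4
ee_pos: [0.5195, -0.4967, 0.1931]
eef_rot: [-3.139, 0.006, -1.877]
force: [0.3, 0.4, 1.0]
grip_width: 0.0004
[[119.52530004 357.55038916]] [[554.73826402 214.3031836 ]]
scene org (232, 257, 23, 22) [ 544.9 -237.4   61.    14.8  163.8] ext [-4.   0.5]
scene red (261, 291, 24, 22) [ 637.3 -268.4   43.2   26.7   73.1] ext [93.4 -0.6]
scene yel (190, 225, 66, 52) [ 460.3 -211.2  168.3   39.    72.4] ext [-92.6  -0.6]
top org (408, 202, 15, 29) [ 542.8 -235.7   66.1   20.3  161.5] ext [-6.6  1.5]
top red (413, 169, 21, 20) [ 630.1 -263.3   40.1   37.1   71.3] ext [85.  2.]
top yel (366, 239, 77, 36) [ 456.9 -209.   169.5   41.2   72.2] ext [-96.5   0.5]
```

View pics/v7.png

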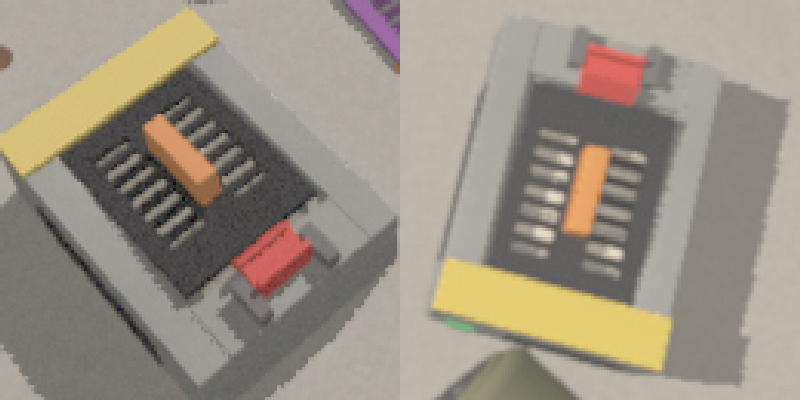

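My reading of the picture: the cover lies too far forward. The rib centre is about 4–6 mm ahead of the bay centre, the plate's front edge is jammed under the bar, and the rear edge passed in front of the nose. Remedy: regrip the rib towards its rear, raise the rear a little, find the forward stop, draw back about 4 mm and press down while still holding it.

```bash
python3 -m handwheel '[[[-0.045,0,0,0],[-0.045,0,0,0],[-0.045,0,0,0],[-0.045,0,0,0],[-0.04,0.01,0,0],[-0.018,0.01,0,0],[0,0,0,0],[0,0,0,0]]]' 0.04
python3 -c "
from h import *
go(567.6,-245.2,94,72.1)"
```

```text
time_s: 21.3
ee_pos: [0.5722, -0.2559, 0.1895]
eef_rot: [3.139, 0.008, -1.883]
force: [0.6, -1.1, 0.1]
grip_width: 0.0399
t 21.3 shift mm [-8.   7.4 95.5] turn 0.0 F [ 0.6 -1.1  0.1] w 0.0399 ee [ 572.2 -255.9  189.5] [ 3.139  0.008 -1.883]
```

```bash
python3 -m handwheel '[[[-0.008,0.007,0.03,0],[0,0,0.025,0],[0,0,0,0],[0,0,0,0]]]'
python3 -c "
from h import *
go(567.6,-245.2,94,72.1)"
```

```text
time_s: 21.7
ee_pos: [0.5683, -0.2488, 0.134]
eef_rot: [3.141, 0.007, -1.886]
force: [-0.3, 0.4, 0.7]
grip_width: 0.0404
t 21.7 shift mm [-2.9  1.8 40. ] turn -0.002 F [-0.3  0.4  0.7] w 0.0404 ee [ 568.3 -248.8  134. ] [ 3.141  0.007 -1.886]
```

```bash
python3 -m handwheel '[[[-0.003,0.002,0.018,0],[0,0.001,0.016,0],[0,0,0,0],[0,0,0,0]]]'
python3 -c "
from h import *
go(567.6,-245.2,93,72.1)"
```

```text
time_s: 22.1
ee_pos: [0.5682, -0.2482, 0.1045]
eef_rot: [-3.135, 0.006, -1.888]
force: [-0.8, 0.3, -0.0]
grip_width: 0.0402
t 22.1 shift mm [-2.5  1.6 11.5] turn -0.005 F [-0.8  0.3 -0. ] w 0.0402 ee [ 568.2 -248.2  104.5] [-3.135  0.006 -1.888]
```

```bash
python3 -m handwheel '[[[-0.003,0.001,0.008,-0.005],[0,0,0.003,0],[0,0,0,0]]]'
python3 -m handwheel '[[[0,0,0.003,0],[0,0,0,0]]]'
python3 -c "
from h import *
go(567.6,-245.2,93,72.1)"
```

```text
time_s: 22.4
ee_pos: [0.5693, -0.2456, 0.0955]
eef_rot: [-3.132, 0.005, -1.883]
force: [0.2, -0.4, 0.6]
grip_width: 0.0399
time_s: 22.6
ee_pos: [0.5695, -0.2456, 0.0926]
eef_rot: [-3.131, 0.005, -1.883]
force: [0.3, -0.3, 0.1]
grip_width: 0.0402
t 22.6 shift mm [ 0.2  2.  -0.4] turn -0.0 F [ 0.3 -0.3  0.1] w 0.0402 ee [ 569.5 -245.6   92.6] [-3.131  0.005 -1.883]
```

```bash
python3 -m handwheel '[[[0,0.001,0.002,0],[0,0,0,0]]]'
python3 -m handwheel '[[[0,0,0.0015,0],[0,0,0,0]]]'
python3 -m handwheel '[[[0,0,0.0015,0],[0,0,0,0]]]'
```

```text
time_s: 22.8
ee_pos: [0.5686, -0.2453, 0.0906]
eef_rot: [-3.131, 0.005, -1.883]
force: [0.0, 0.8, -0.3]
grip_width: 0.0399
time_s: 23.0
ee_pos: [0.5688, -0.2454, 0.0893]
eef_rot: [-3.131, 0.005, -1.883]
force: [-0.1, 0.0, 0.5]
grip_width: 0.04
time_s: 23.2
ee_pos: [0.5689, -0.2455, 0.089]
eef_rot: [-3.13, 0.005, -1.883]
force: [-3.5, 1.3, 3.4]
grip_width: 0.0398
```

Contact heights (70 mm at x=20, 72 mm at x=52) confirm the slope of about 0.06. Gripping, lifting the rear slightly and drawing back.

```bash
python3 -m handwheel '[[[0,0,-0.001,0],[0,0,0,0],[0,0,0,0],[0,0,0,0],[0,0,0,0]]]' 0 8
python3 -m handwheel '[[[0,0,-0.003,0],[0,0,-0.003,0],[0,0,-0.002,0],[0,0,0,0]]]'
python3 -c "
from h import *
go(567.6,-245.2,93,72.1)"
python3 -m handwheel '[[[0,0.002,0,0],[0,0.002,0,0],[0,0,0,0]]]'
```

```text
time_s: 23.7
ee_pos: [0.5689, -0.2456, 0.09]
eef_rot: [-3.13, 0.005, -1.883]
force: [-0.4, 0.2, 1.1]
grip_width: 0.025
time_s: 24.1
ee_pos: [0.5683, -0.2453, 0.0978]
eef_rot: [-3.132, 0.005, -1.883]
force: [-0.2, 0.1, -1.2]
grip_width: 0.0247
t 24.1 shift mm [0.1 0.8 4.8] turn -0.0 F [-0.2  0.1 -1.2] w 0.0247 ee [ 568.3 -245.3   97.8] [-3.132  0.005 -1.883]
time_s: 24.4
ee_pos: [0.5661, -0.2446, 0.099]
eef_rot: [-3.125, 0.005, -1.883]
force: [-1.2, 0.7, -0.7]
grip_width: 0.0251
```

```bash
python3 -m handwheel '[[[0,0,0,0],[0,0,0,0],[0,0,0,0]]]' 0 25
python3 - <<'E'
from h import *
a0=np.load('a.npy');a=imaging.camera('scene')
o=ctrl.get_obs();print(o["force"].round(1),o["moment"].round(2),o["grip_width"],o["ee_pos"])
for im in(a0,a):
    for c in blobs(im,*ORG,(200,225,310,345),8): print(cv2.boundingRect(c),cv2.contourArea(c))
    # dark plate mask: rear edge corner extremes
    g=cv2.cvtColor(im,cv2.COLOR_RGB2GRAY)
    print(g[285:335:2,246],)
E
```

```text
time_s: 24.7
ee_pos: [0.5659, -0.2446, 0.0991]
eef_rot: [-3.125, 0.005, -1.883]
force: [1.8, 0.3, -0.8]
grip_width: 0.016
[ 0.7 -0.6 -0.8] [-0.09 -0.14 -0.01] 0.015747226473785493 [ 0.56594573 -0.244563    0.0991196 ]
(232, 257, 23, 22) 161.5
[ 9 59 40  6 14 58 26 23 19 24 19 20 20 18 19 13 37 51 98 93 96 94 95 95
 94]
[ 76  12  13  25  20   9   6  13  12  12  14   9  12  17  46  46  46  47
 103  99  99 100  99  98 100]
```

```bash
python3 -m handwheel '[[[0,0,-0.003,0],[0,0,-0.003,0],[0,0,-0.003,0],[0,0,0,0]]]' 0 12
python3 -m handwheel '[[[0,0.002,0,0],[0,0.002,0,0],[0,0,0,0]]]'
python3 -m handwheel '[[[0,0.002,0,0],[0,0,0,0]]]'
python3 -c "
from h import *
o=ctrl.get_obs();d=o['ee_pos'][:2]*1000-[548.6,-239.1];print('xe,ye',d@[.9516,-.3074],d@[.3074,.9516])"
```

```text
time_s: 25.15
ee_pos: [0.5652, -0.2443, 0.108]
eef_rot: [-3.128, 0.005, -1.883]
force: [0.7, 0.2, -2.9]
grip_width: 0.0157
time_s: 25.45
ee_pos: [0.5631, -0.2436, 0.1095]
eef_rot: [-3.121, 0.005, -1.883]
force: [-0.3, 0.2, -3.6]
grip_width: 0.0157
time_s: 25.65
ee_pos: [0.5624, -0.2434, 0.1105]
eef_rot: [-3.116, 0.004, -1.883]
force: [1.4, 0.4, -3.5]
grip_width: 0.0163
xe,ye 14.420590801742131 0.14056153331573976
```

```bash
python3 -m handwheel '[[[0,0.003,0,0],[0,0,0,0]]]'
python3 -m handwheel '[[[0,0.003,0,0]]]'
python3 -m handwheel '[[[0,0.003,0,0]]]'
python3 -c "
from h import *
o=ctrl.get_obs();print(o['moment'].round(2));d=o['ee_pos'][:2]*1000-[548.6,-239.1];print('xe,ye',d@[.9516,-.3074],d@[.3074,.9516])"
```

```text
time_s: 25.85
ee_pos: [0.5612, -0.243, 0.1118]
eef_rot: [-3.11, 0.004, -1.883]
force: [0.2, 0.6, -2.8]
grip_width: 0.0158
time_s: 25.95
ee_pos: [0.5599, -0.2427, 0.1129]
eef_rot: [-3.105, 0.004, -1.883]
force: [14.2, -3.9, 4.5]
grip_width: 0.0158
time_s: 26.05
ee_pos: [0.5586, -0.2423, 0.1142]
eef_rot: [-3.099, 0.003, -1.883]
force: [12.5, -2.6, 3.5]
grip_width: 0.0159
[-0.56 -2.47 -0.03]
xe,ye 10.512933654017683 0.04620602320830374
```

Forward stop found (14 N). The geometry gives grip offset c ≈ 23.5 mm. Drawing back to a lip x of about -88 and swinging down along the arc.

```bash
python3 -m handwheel '[[[0,-0.003,0,0],[0,-0.003,0,0],[0,0,0,0]]]' 0 20
python3 -c "
from h import *
x,y=np.array([548.6,-239.1])+15.6*np.array([.9516,-.3074])
go(x,y,114.7,72.1)"
```

```text
time_s: 26.35
ee_pos: [0.5636, -0.2439, 0.1139]
eef_rot: [-3.102, 0.003, -1.883]
force: [-0.6, 0.3, -1.5]
grip_width: 0.0161
t 26.35 shift mm [ 0.   0.1 -0.8] turn -0.0 F [-0.6  0.3 -1.5] w 0.0161 ee [ 563.6 -243.9  113.9] [-3.102e+00  3.000e-03 -1.883e+00]
```

```bash
python3 -m handwheel '[[[0,-0.0025,0.004,0],[0,-0.0025,0.004,0],[0,0,0,0]]]'
python3 -c "
from h import *
x,y=np.array([548.6,-239.1])+20.7*np.array([.9516,-.3074])
go(x,y,106,72.1)"
```

```text
time_s: 26.65
ee_pos: [0.5687, -0.2455, 0.105]
eef_rot: [-3.104, 0.003, -1.883]
force: [0.7, 0.1, 1.3]
grip_width: 0.0159
t 26.65 shift mm [ 0.   0.4 -1. ] turn -0.0 F [0.7 0.1 1.3] w 0.0159 ee [ 568.7 -245.5  105. ] [-3.104e+00  3.000e-03 -1.883e+00]
```

```bash
python3 -m handwheel '[[[0,-0.0015,0.003,0],[0,-0.001,0.002,0]]]' 0 35
python3 -m handwheel '[[[0,-0.001,0.002,0],[0,0,0.002,0]]]'
python3 -c "
from h import *
x,y=np.array([548.6,-239.1])+24.5*np.array([.9516,-.3074])
go(x,y,97,72.1)"
```

```text
time_s: 26.85
ee_pos: [0.5716, -0.2465, 0.1007]
eef_rot: [-3.103, 0.003, -1.883]
force: [-3.9, 1.1, 8.8]
grip_width: 0.0156
time_s: 27.05
ee_pos: [0.5733, -0.2471, 0.0982]
eef_rot: [-3.102, 0.003, -1.883]
force: [-0.2, 1.1, 12.5]
grip_width: 0.0157
t 27.05 shift mm [0.  1.5 1.1] turn 0.0 F [-0.2  1.1 12.5] w 0.0157 ee [ 573.3 -247.1   98.2] [-3.102e+00  3.000e-03 -1.883e+00]
```

```bash
python3 -m handwheel '[[[0,0.001,0.002,0],[0,0,0.002,0]]]'
python3 -m handwheel '[[[0,0,0.002,0]]]'
```

```text
time_s: 27.25
ee_pos: [0.5741, -0.2473, 0.097]
eef_rot: [-3.097, 0.002, -1.883]
force: [-5.1, 3.1, 12.6]
grip_width: 0.0158
time_s: 27.35
ee_pos: [0.5745, -0.2474, 0.0963]
eef_rot: [-3.096, 0.002, -1.883]
force: [-3.9, 3.2, 12.4]
grip_width: 0.0155
```

```bash
python3 -m handwheel '[[[0,0,0,0],[0,0,0,0],[0,0,0,0]]]' 0.04 20
python3 -m handwheel '[[[0,0,-0.02,0],[0,0,-0.02,0],[0,0,0,0],[0,0,0,0]]]'
python3 - <<'E'
from h import *
x,y=np.array([548.6,-239.1])+52*np.array([.9516,-.3074])
go(x,y,112,72.1)
a=imaging.camera('scene')
U=np.array([[.9516,-.3074],[.3074,.9516]])
for nm,col,z in(("org",ORG,.096),("red",((0,190,90),(3,255,255)),.087)):
    for c in blobs(a,*col,(200,225,310,345),8):
        q=rect('scene',c,z); print(nm,cv2.boundingRect(c),cv2.contourArea(c),q,"ext",(U@(q[:2]-[548.6,-239.1])).round(1))
g=cv2.cvtColor(a,cv2.COLOR_RGB2GRAY); print(g[285:335:2,246])
E
```

```text
time_s: 27.65
ee_pos: [0.5747, -0.2475, 0.0963]
eef_rot: [-3.095, 0.002, -1.883]
force: [-0.6, -0.4, 0.1]
grip_width: 0.0365
time_s: 28.05
ee_pos: [0.5722, -0.2468, 0.135]
eef_rot: [-3.098, 0.003, -1.883]
force: [-0.2, -0.2, 0.1]
grip_width: 0.0401
t 28.05 shift mm [  0.  -26.2  24.1] turn 0.0 F [-0.2 -0.2  0.1] w 0.0401 ee [ 572.2 -246.8  135. ] [-3.098e+00  3.000e-03 -1.883e+00]
org (240, 262, 12, 15) 80.5 [ 549.2 -238.7   34.8   14.6  163.4] ext [0.4 0.6]
red (261, 292, 24, 21) 244.5 [ 636.9 -268.3   43.1   27.    73.1] ext [93.  -0.6]
[ 11  68  17  11  55  22   7  22  23  21  19  23  21  18   9  37  46  44
 102  99  99  99  99 100 101]
```

```bash
python3 -m handwheel '[[[0.03,0,-0.03,0],[0.045,0,-0.03,0],[0.045,0,0,0],[0.045,0,0,0],[0.03,0,0,0]]]' 0 20
cat > meas.py <<'E'
from h import *
import sys
U=np.array([[.9516,-.3074],[.3074,.9516]]);O=np.array([548.6,-239.1])
def run(a,b):
    cs={}
    for n,im,r in(("scene",a,(200,225,310,345)),("top",b,(365,160,470,280))):
        h=cv2.cvtColor(im,cv2.COLOR_RGB2HSV)
        for c in blobs(im,*ORG,r,8)[:1]:
            m=np.zeros(im.shape[:2],np.uint8);cv2.drawContours(m,[c],-1,255,-1)
            v=h[...,2][m>0];t=np.percentile(v,[10,50,90]);print(n,cv2.boundingRect(c),cv2.contourArea(c),"V",t)
            thr=(v.min()+v.max())/2 ; mm=((m>0)&(h[...,2]>thr)).astype(np.uint8)
            c2=max(cv2.findContours(mm,cv2.RETR_EXTERNAL,cv2.CHAIN_APPROX_NONE)[0],key=cv2.contourArea)
            q=rect(n,c2,.096);print("  top face",q,"ext",(U@(q[:2]-O)).round(1)); mo=cv2.moments(c2);cs[n]=(mo['m10']/mo['m00'],mo['m01']/mo['m00'])
        for c in blobs(im,(0,190,90),(3,255,255),r,8)[:1]: print("  red",cv2.boundingRect(c),rect(n,c,.087))
    X,e=tri(cs["scene"],cs["top"]);print("tri rib top",X,e,"ext",(U@(X[:2]-O)).round(1))
if len(sys.argv)>1: run(np.load('a.npy'),np.load('b.npy'))
run(imaging.camera('scene'),imaging.camera('top'))
E
python3 meas.py old
```

```text
time_s: 28.6
ee_pos: [0.5087, -0.4338, 0.1907]
eef_rot: [-3.105, 0.004, -1.876]
force: [-0.4, 1.0, 0.2]
grip_width: 0.0035
scene (232, 257, 23, 22) 161.5 V [141. 183. 188.]
  top face [ 544.9 -237.4   61.    14.8  163.8] ext [-4.   0.5]
  red (261, 291, 24, 22) [ 637.3 -268.4   43.2   26.7   73.1]
top (408, 202, 15, 29) 228.5 V [150. 212. 219.]
  top face [ 542.8 -235.7   66.1   20.3  161.5] ext [-6.6  1.5]
  red (413, 169, 21, 20) [ 630.1 -263.3   40.1   37.1   71.3]
tri rib top [ 543.2 -236.4   91.6] 0.1 ext [-6.   0.9]
scene (231, 257, 23, 21) 158.0 V [147. 183. 188.]
  top face [ 542.5 -236.6   58.9   14.9  163.8] ext [-6.6  0.5]
  red (261, 291, 24, 22) [ 636.7 -268.2   43.3   26.8   72.6]
top (408, 202, 15, 30) 233.5 V [144. 215. 221.]
  top face [ 542.  -236.    67.3   20.4  161.5] ext [-7.2  0.9]
  red (413, 170, 21, 18) [ 630.5 -263.7   39.6   34.1   71.3]
tri rib top [ 542.  -236.2   94.7] 0.2 ext [-7.2  0.7]meas.py:11: RuntimeWarning: overflow encountered in scalar add
  thr=(v.min()+v.max())/2 ; mm=((m>0)&(h[...,2]>thr)).astype(np.uint8)
```

Measured again: the cover is still forward (rib top x ≈ -6), so it slid forward once released before the catch had snapped. This time I grip firmly (45 N) with the fingertips close over the plate, draw back about 4.5 mm and press right down while holding x.

```bash
python3 -m handwheel '[[[-0.045,0,0,0],[-0.045,0,0,0],[-0.045,0,0,0],[-0.045,0,0.02,0],[-0.016,0.003,0.02,0],[0,0,0,0],[0,0,0,0]]]' 0.04
python3 -c "
from h import *
go(568.8,-244.9,91,72.1)"
```

```text
time_s: 29.4
ee_pos: [0.5663, -0.2387, 0.1435]
eef_rot: [-3.113, 0.007, -1.88]
force: [-0.2, 0.1, -0.1]
grip_width: 0.0399
t 29.4 shift mm [ 5.5 -2.8 52.6] turn 0.003 F [-0.2  0.1 -0.1] w 0.0399 ee [ 566.3 -238.7  143.5] [-3.113  0.007 -1.88 ]
```

```bash
python3 -m handwheel '[[[0.0055,-0.003,0.025,0],[0,0.001,0.014,0],[0,0,0,0],[0,0,0,0]]]'
python3 -c "
from h import *
go(568.8,-244.9,91,72.1)"
```

```text
time_s: 29.8
ee_pos: [0.5678, -0.2481, 0.1061]
eef_rot: [-3.11, 0.007, -1.883]
force: [0.1, -0.5, 0.3]
grip_width: 0.0401
t 29.8 shift mm [-3.3  0.5 15.1] turn 0.0 F [ 0.1 -0.5  0.3] w 0.0401 ee [ 567.8 -248.1  106.1] [-3.11   0.007 -1.883]
```

```bash
python3 -m handwheel '[[[-0.003,0,0.009,0],[0,0,0.005,0],[0,0,0,0]]]'
python3 -m handwheel '[[[0,0,0,0],[0,0,0,0],[0,0,0,0],[0,0,0,0],[0,0,0,0]]]' 0 45
python3 -c "
from h import *
o=ctrl.get_obs();d=o['ee_pos'][:2]*1000-[548.6,-239.1];print('xe,ye',d@[.9516,-.3074],d@[.3074,.9516])"
```

```text
time_s: 30.1
ee_pos: [0.5697, -0.2459, 0.0932]
eef_rot: [-3.107, 0.006, -1.884]
force: [-0.1, -0.6, 0.7]
grip_width: 0.0398
time_s: 30.6
ee_pos: [0.57, -0.2459, 0.094]
eef_rot: [-3.106, 0.006, -1.883]
force: [0.9, 0.6, -1.8]
grip_width: 0.0158
xe,ye 22.49779133996207 0.1089366411970499
```

```bash
python3 -m handwheel '[[[0,-0.002,-0.002,0],[0,-0.002,0,0],[0,0,0,0]]]'
python3 -c "
from h import *
o=ctrl.get_obs();print(o['moment'].round(2));d=o['ee_pos'][:2]*1000-[548.6,-239.1];print('xe,ye',d@[.9516,-.3074],d@[.3074,.9516])"
```

```text
time_s: 30.9
ee_pos: [0.5735, -0.2469, 0.0957]
eef_rot: [-3.109, 0.006, -1.883]
force: [-2.0, 0.8, 0.3]
grip_width: 0.0153
[0.11 0.32 0.02]
xe,ye 26.0594258864409 0.21393196032725792
```

The catch's spring is felt (about 2 N). A little further back, then down.

```bash
python3 -m handwheel '[[[0,-0.001,0.002,0],[0,0,0.003,0]]]'
python3 -m handwheel '[[[0,0,0.003,0],[0,0,0.002,0]]]'
python3 -c "
from h import *
o=ctrl.get_obs();d=o['ee_pos'][:2]*1000-[548.6,-239.1];print('xe,ye',d@[.9516,-.3074],d@[.3074,.9516])"
```

```text
time_s: 31.1
ee_pos: [0.5757, -0.2477, 0.0929]
eef_rot: [-3.105, 0.006, -1.883]
force: [0.8, 1.8, 10.4]
grip_width: 0.0153
time_s: 31.3
ee_pos: [0.5773, -0.2481, 0.0902]
eef_rot: [-3.101, 0.005, -1.883]
force: [-2.2, 2.0, 8.9]
grip_width: 0.0155
xe,ye 30.089587417569163 0.273511493350615
```

```bash
python3 -m handwheel '[[[0,0.002,0.003,0],[0,0.001,0.002,0]]]'
python3 -m handwheel '[[[0,0.001,0.003,0]]]'
python3 -c "
from h import *
o=ctrl.get_obs();print(o['moment'].round(2));d=o['ee_pos'][:2]*1000-[548.6,-239.1];print('xe,ye',d@[.9516,-.3074],d@[.3074,.9516])"
```

```text
time_s: 31.5
ee_pos: [0.577, -0.2481, 0.0883]
eef_rot: [-3.093, 0.004, -1.883]
force: [-0.4, 1.0, 9.1]
grip_width: 0.0157
time_s: 31.6
ee_pos: [0.5773, -0.2481, 0.0874]
eef_rot: [-3.09, 0.004, -1.883]
force: [-10.8, 5.6, 30.2]
grip_width: 0.0158
[1.08 2.4  0.01]
xe,ye 30.038162872507417 0.22614267157383883
```

Fingertips now bear at z ≈ 68 mm, where the plate should be when flat. Releasing and checking.

```bash
python3 -m handwheel '[[[0,0,0,0],[0,0,0,0],[0,0,0,0]]]' 0.04 20
python3 -m handwheel '[[[0,0,-0.02,0],[0,0,-0.03,0],[0.03,0,-0.03,0],[0.045,0,-0.02,0],[0.045,0,0,0],[0.045,0,0,0],[0.03,0,0,0]]]' 0 20
python3 meas.py 2>/dev/null
```

```text
time_s: 31.9
ee_pos: [0.5782, -0.2484, 0.0885]
eef_rot: [-3.087, 0.003, -1.882]
force: [-0.2, 0.7, -0.6]
grip_width: 0.0365
time_s: 32.6
ee_pos: [0.5126, -0.4355, 0.1903]
eef_rot: [-3.088, 0.003, -1.876]
force: [0.4, 0.1, 0.3]
grip_width: 0.0001
scene (234, 259, 23, 24) 174.0 V [147.7 184.  189. ]
  top face [ 552.3 -240.3   63.    15.1  162. ] ext [ 3.9 -0. ]
  red (261, 291, 24, 22) [ 636.7 -268.2   43.3   26.6   72.3]
top (408, 200, 15, 29) 228.0 V [142. 210. 218.]
  top face [ 548.  -236.4   66.9   20.4  162.6] ext [-1.4  2.4]
  red (412, 170, 22, 19) [ 628.9 -262.5   41.    37.7   71. ]
tri rib top [ 549.5 -237.8   88.8] 0.5 ext [0.5 1.5]
```

Rib is now centred (bias-corrected x ≈ 0) and the catch is at its rest pixel. I'll check the height of the rear by a light touch and press.

```bash
python3 -m handwheel '[[[-0.04,-0.01,0,0],[-0.045,-0.01,0,0],[-0.045,-0.01,0,0],[-0.045,0,0.02,0],[-0.02,0,0.02,0],[0,0,0.02,0],[0,0,0,0],[0,0,0,0]]]'
python3 -c "
from h import *
x,y=np.array([548.6,-239.1])+52*np.array([.9516,-.3074])
go(x,y,100,72.1)"
```

```text
time_s: 33.5
ee_pos: [0.606, -0.2503, 0.1287]
eef_rot: [-3.091, 0.004, -1.879]
force: [-0.2, -0.6, 1.1]
grip_width: 0.0006
t 33.5 shift mm [ 7.1  7.6 28.3] turn 0.005 F [-0.2 -0.6  1.1] w 0.0006 ee [ 606.  -250.3  128.7] [-3.091  0.004 -1.879]
```

```bash
python3 -m handwheel '[[[0.006,0.007,0.015,0],[0,0,0.014,0],[0,0,0,0],[0,0,0,0]]]'
python3 -m handwheel '[[[0,0,0.004,0],[0,0,0.003,0],[0,0,0,0]]]'
python3 -c "
from h import *
x,y=np.array([548.6,-239.1])+52*np.array([.9516,-.3074])
go(x,y,87,72.1)"
```

```text
time_s: 33.9
ee_pos: [0.6, -0.2557, 0.102]
eef_rot: [-3.086, 0.004, -1.88]
force: [0.6, -1.0, 0.5]
grip_width: 0.0007
time_s: 34.2
ee_pos: [0.6013, -0.2562, 0.0961]
eef_rot: [-3.084, 0.003, -1.881]
force: [-0.5, 0.5, -0.3]
grip_width: 0.0002
t 34.2 shift mm [-0.1  3.9  8.9] turn 0.002 F [-0.5  0.5 -0.3] w 0.0002 ee [ 601.3 -256.2   96.1] [-3.084e+00  3.000e-03 -1.881e+00]
```

```bash
python3 -m handwheel '[[[0,0.003,0.004,0],[0,0.001,0.001,0]]]'
python3 -m handwheel '[[[0,0.001,0.002,0]]]'
python3 -m handwheel '[[[0,0,0.0015,0]]]'
python3 -m handwheel '[[[0,0,0.0015,0]]]'
```

```text
time_s: 34.4
ee_pos: [0.5977, -0.255, 0.0908]
eef_rot: [-3.083, 0.003, -1.881]
force: [0.9, 0.4, -0.2]
grip_width: 0.0003
time_s: 34.5
ee_pos: [0.5968, -0.2547, 0.0888]
eef_rot: [-3.083, 0.003, -1.881]
force: [-0.6, 0.1, 0.2]
grip_width: 0.0001
time_s: 34.6
ee_pos: [0.5968, -0.2547, 0.0874]
eef_rot: [-3.083, 0.003, -1.881]
force: [-5.4, 2.2, 13.4]
grip_width: 0.0005
time_s: 34.7
ee_pos: [0.5969, -0.2547, 0.0872]
eef_rot: [-3.083, 0.003, -1.88]
force: [-10.8, 4.3, 23.9]
grip_width: 0.0006
```

The touch meets the plate at about 68 mm at x = 52, stiff, so it lies flat with the rear under the nose. Retracting, last check, hand in.

```bash
python3 -m handwheel '[[[0,0,-0.02,0],[0,0,-0.03,0],[0.03,0,-0.03,0],[0.045,0,-0.02,0],[0.045,0,0,0],[0.045,0,0,0],[0.03,0,0,0],[0,0,0,0],[0,0,0,0]]]'
python3 meas.py 2>/dev/null && python3 - <<'E'
from h import *
im0=cv2.imread('pics/top0.png').astype(int);b=imaging.camera('top')[:,:,::-1].astype(int)
for nm,(x0,y0,x1,y1) in dict(bottle=(268,102,308,150),brush=(328,118,402,150),tin=(295,258,338,300)).items():
    print(nm,"mean |diff|",abs(im0-b)[y0:y1,x0:x1].mean().round(1))
ctrl.hand_in(); print(ctrl.get_obs()["time_s"])
E
```

```text
time_s: 35.6
ee_pos: [0.5294, -0.4448, 0.191]
eef_rot: [-3.082, 0.002, -1.878]
force: [0.5, 0.3, 0.9]
grip_width: 0.0009
scene (234, 259, 23, 24) 174.0 V [147.8 185.  190. ]
  top face [ 552.3 -240.3   63.    15.1  162. ] ext [ 3.9 -0. ]
  red (261, 291, 24, 22) [ 636.7 -268.2   43.3   26.8   72.6]
top (408, 200, 15, 29) 229.0 V [142. 211. 219.]
  top face [ 548.  -236.4   66.9   20.4  162.6] ext [-1.4  2.4]
  red (413, 170, 21, 19) [ 628.8 -262.9   40.1   37.7   71.3]
tri rib top [ 549.4 -237.8   88.7] 0.5 ext [0.4 1.5]
bottle mean |diff| 5.3
brush mean |diff| 5.2
tin mean |diff| 4.9
the job is handed in; nothing more can be done
the job is handed in; nothing more can be done
```

I put the cover in the bay and handed the job in at about 36 s of the 51 s allowed. My checks say it is seated and caught, but hand-in gives no verdict.

**How it went:**
- I picked the black cover up by its rib and tipped it lip-down to about 0.35 rad against the extractor's front edge. I then hooked the lip about 12 mm under the yellow bar with the rear raised.
- The first press failed. The cover slid too far forward, its front edge jammed under the bar, and the force reached about 39 N.
- A second try slipped forward again when I let go.
- On the third I gripped firmly, drew the cover back until I felt the catch spring, and pressed it down while still holding it.

**Last checks:**
- **Height:** the fingertips met the plate at about 68 mm both at x = 30 and x = 52. That is flat and at the seated height.
- **Centring:** after correcting each camera by the known position of the yellow bar, the rib is within 1 mm of centre lengthwise, and about 1 to 2 mm off sideways. Its direction is within about 0.01 rad of square.
- **Catch:** it looks at rest, but one pixel is about 2 mm, so its 2 mm limit is only roughly confirmed. I inferred the snap from the height and did not see it directly.
- **Bottle, tin and brush:** only small image differences from the start picture, about 5 grey levels, so they do not appear to have moved.
- **Disagreement:** the two uncorrected cameras differ by about 5 mm in the rib's x, and triangulating them puts the rib top at 89 mm where I expected 96. I relied on the bar-corrected values and the touch heights.

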